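# Gauge the test panels and slide them into the rack

### The job

Check and put away every bare-aluminium test panel lying on the bench (there are two or three), taking them in order of length, the longest first: lay each one flat on the thickness gauge's base plate with its front edge (the end ahead of the rib; when the rib is off-centre, the longer end) under the foot, push the knob down until the foot rests on the panel and keep it there for a second, then let the foot spring back up. Slide every gauged panel, front edge first, fully home against the back of a slot of the white rack, one panel per slot in any slot, and leave the other bench things where they are.

Things in the scene. Friction and masses are not known exactly. Their poses are not given: they have to be found in the camera images.
- panel_long: test panel, the longest (may be absent): loose bare-aluminium slab 180 mm long (x), 60 wide (y), 10 thick, about 200 g. A black grip rib on top, 36 long (x), 16 wide (y), rises 26 mm above the slab; its centre is 100 mm behind the front (+x) edge, at x = -10 mm. Origin: centre of the underside; z up.
- panel_mid: test panel, the middle-length (may be absent): loose bare-aluminium slab 150 mm long (x), 60 wide (y), 10 thick, about 170 g. A black grip rib on top, 36 long (x), 16 wide (y), rises 26 mm above the slab; its centre is 100 mm behind the front (+x) edge, at x = -25 mm. Origin: centre of the underside; z up.
- panel_short: test panel, the shortest (may be absent): loose bare-aluminium slab 120 mm long (x), 60 wide (y), 10 thick, about 140 g. A black grip rib on top, 36 long (x), 16 wide (y), rises 26 mm above the slab; its centre is 100 mm behind the front (+x) edge, at x = -40 mm. Origin: centre of the underside; z up.
- rack: white panel rack fixed to the bench: three slots side by side, open toward its -x. Origin: on the bench under the middle of the line of slot mouths. Floor 8 mm above the bench, running out in front as an apron to x = -72 mm. A clear roof with upturned lip covers the slots, its top 27 (lip 33) mm above the bench. Panels go in front edge first along +x; the rib stays outside.
- slot_mid (a point): middle of the rack's middle slot mouth, on the slot floor; axes as the rack. The other slots are at y = -76 and +76 mm. Each slot is 63 mm wide, 13 mm high and 60 mm deep (back stop at x = +60 mm). The 13 mm walls between have round noses that reach to x = -6.5 mm.
- gauge: thickness gauge fixed to the bench. Origin: on the bench straight below the foot; x points to the column. Steel base plate (anvil) x -160 to +75, y -50 to +50 mm, top 12 mm above the bench. Column x 40 to 70 mm; arm 36 mm wide from it to x = -26 mm, z 84 to 100 mm. Lay panels from the -x side, front edge under the foot, rib toward -x, clear of arm and knob.
- spindle (a joint): how far the gauge's sprung vertical spindle is pushed down, m: 0 = up (foot 35 mm above the anvil), 0.025 = foot resting on a 10 mm panel, at most 0.036. The spring pushes it up with about 3 N at 0 and 5 N at 0.025 and returns it when let go.
- foot (a point): centre of the underside of the gauge's foot, a steel disc 24 mm across at the lower end of the spindle; 47 mm above the bench when up.
- knob_top (a point): centre of the top of the spindle's black round knob, 36 mm across and 14 mm tall, to be pushed down from above; 152 mm above the bench when up.
- sample_jar: bystander: lidded jar, 52 mm across, 60 mm tall. Origin: centre of its underside.
- weigh_cup: bystander: small white open cup, 56 mm across, 45 mm tall. Origin: centre of its underside.
- yellow_tip_box: bystander: yellow closed box, 85 x 120 x 50 mm. Origin: centre of its underside.
- reagent_bottle: bystander: amber bottle, 60 mm across, 160 mm tall. Origin: centre of its underside.
- beaker: bystander: glass beaker, 80 mm across, 100 mm tall. Origin: centre of its underside.
- spatula: bystander: steel spatula lying flat, 160 mm long. Origin: its middle.

How it is judged (in metres and radians):
On the way, in this order (a step that is already met when the one before it is completed fails the run):
1. the longest panel lies flat on the gauge's base plate and the foot is lowered onto it (z of foot in the frame of panel_long between 0.0082 and 0.0113 m and x of foot in the frame of panel_long between -0.09 and 0.09 m and y of foot in the frame of panel_long between -0.03 and 0.03 m and z of panel_long in the frame of gauge between 0.01 and 0.0145 m and angle between panel_long's own z axis and vertical below 0.06 rad), for 0.3 s.
2. the middle-length panel lies flat on the gauge's base plate and the foot is lowered onto it (z of foot in the frame of panel_mid between 0.0082 and 0.0113 m and x of foot in the frame of panel_mid between -0.075 and 0.075 m and y of foot in the frame of panel_mid between -0.03 and 0.03 m and z of panel_mid in the frame of gauge between 0.01 and 0.0145 m and angle between panel_mid's own z axis and vertical below 0.06 rad), for 0.3 s.
3. the shortest panel lies flat on the gauge's base plate and the foot is lowered onto it (z of foot in the frame of panel_short between 0.0082 and 0.0113 m and x of foot in the frame of panel_short between -0.06 and 0.06 m and y of foot in the frame of panel_short between -0.03 and 0.03 m and z of panel_short in the frame of gauge between 0.01 and 0.0145 m and angle between panel_short's own z axis and vertical below 0.06 rad), for 0.3 s.
At the end, for the whole second after the job is handed in: every panel present lies flat in a rack slot with its front edge within 4 mm of the back stop, at rest and aligned with the slot, and the gauge's foot is back up (within 4 mm) (x of panel_long in the frame of rack between -0.034 and -0.026 m and y of panel_long in the frame of rack between -0.085 and 0.085 m and z of panel_long in the frame of rack between 0.005 and 0.0125 m and angle between the x axis of each of panel_long, panel_mid, panel_short and the x axis of rack, either way round below 0.09 rad and angle between each of panel_long, panel_mid, panel_short's own z axis and vertical below 0.08 rad and linear speed of each of panel_long, panel_mid, panel_short below 0.02 m/s and x of panel_mid in the frame of rack between -0.019 and -0.011 m and y of panel_mid in the frame of rack between -0.085 and 0.085 m and z of panel_mid in the frame of rack between 0.005 and 0.0125 m and x of panel_short in the frame of rack between -0.004 and 0.004 m and y of panel_short in the frame of rack between -0.085 and 0.085 m and z of panel_short in the frame of rack between 0.005 and 0.0125 m and value of joint spindle below 0.004 m); the robot touches nothing.
It fails at once if a bystander is moved by more than 5 cm (distance of any of sample_jar, weigh_cup, yellow_tip_box, reagent_bottle, beaker, spatula from where it was at the start of the episode above 0.05 m).
Of panel_long, panel_mid, panel_short only 2 to 3 are there at a start; the rules pass over those that are not, and their reading is None.
At some moment in a run one of panel_long, panel_mid, panel_short may be knocked a few centimetres aside while the robot is not near it.
Once in a run the grip may slacken for a moment while it holds something.
It also fails if it takes over 210 s, if anything falls off the work surface, if the arm or the gripper's body presses on something with over 40 N, if the wrist force passes 120 N, or if a joint passes its speed limit or range.

### The arm

A 6-joint arm with a two-finger parallel gripper is mounted at the origin on the work surface. World frame = base frame: x ahead of the robot, y to its left, z up, the work surface at z = 0. Lengths are in m, angles in degrees, forces in N, time in s.
With the tool pointing down it reaches from about 0.4 to 0.825 m from the base axis. Payload 7 kg.
Tool frame: the origin (TCP) lies midway between the tips of the shut fingers; the grasp point (between the pads) lies 19 mm behind it (ctrl.grasp_offset is the distance from the TCP to the grasp point, in m); z points along the fingers, x is the direction in which the jaws open and shut, and the axes are right-handed (so a half turn about z gives the same grasp; the last joint's range is limited). The gripper opens to 88 mm and grips with 3 to 60 N. Pads are 19 mm wide; open, the fingers measure 130 mm over their backs; the gripper's body (78 mm by 193 mm) begins 47 mm behind the grasp point.
Start: joints at [-51.904, 20.546, 0.682, 0, -70.136, -16.507], TCP at [0.248, -0.628, 0.204] pointing down, gripper open.
Joint ranges: [-176.03, 176.03], [-82.01, 121.73], [-58.28, 71.71], [-173.87, 95.51], [-174.79, -0.11], [-173.66, 173.66]. Speed limits (degrees/s): [136.94, 136.94, 172.46, 180, 180, 180].

### API

Orientations are given as [roll, pitch, yaw] about the fixed x, y, z axes, in that order (R = Rz(yaw) Ry(pitch) Rx(roll)).
In Python, from plant import sensors, snapshot, order, ctrl gives the robot as it stands.
- The arm moves only by the tool send_rows, never from a script. Its argument "commands" is a list of rows, each a list of 3 entries, a list of its own where there are three numbers: the closure, from 0 (fully open) to 1 (shut), then the shift along the world's x, y, z in units of 0.25 m (1.0 is 0.25 m), then the turn, a rotation vector about the world's x, y, z in units of 360 degrees (1.0 is 360 degrees). In form: [[hand, [x, y, z], [ax, ay, az]], ...]. A call has 1 to 12 rows; each row shifts and turns the pose as measured when the row begins; what a row does not reach is not made up. A row lasts 1/10 s, in which the tool goes at most 50 mm and 8.59 degrees, less where a joint would pass 70% of its speed; a pose out of reach is approached as far as the arm can. A call with a number of a shift or a turn outside -1 to 1 is refused whole. A call with a gripper value outside its range is refused whole. The fingers move at their own pace and stop on an object; the grip force is fixed at half the most. Time passes only in rows, so rows that do not move let the fingers close. It gives the time, the measured TCP pose, the force and the opening at its end, in the units of the state.
- sensors.get_obs(): the state, without advancing time (a new reading comes with each control period).
- snapshot(name): name is "scene" or "top" or "wrist"; returns a dict with "color" (400x640x3 uint8, blue, green, red), "z_map" (400x640 float32, m along the optical axis (not along the pixel's ray), 0 where there is no reading), "mtx" (3x3 intrinsics, pixels), "xyz" and "attitude" of the camera in the world. Camera axes: x right, y down, z forward; pixel columns grow to the right and rows downward; lengths in m; the calibration is good to about 2 mm. A picture is of the moment at which its call begins.
- order.close_job(): hands the job in, once; it reports no verdict.
The state is a dict: "clock": time; "joint_pos": joint angles; "qvel": joint speeds; "tau": joint torques, N m; "tool_pos": TCP position; "orientation": TCP orientation; "force": force on the tool from outside, world axes, zero at the start; "moment": the same for the moment, N m; "opening": finger opening in m.
Only numpy, scipy, OpenCV 4.12 (cv2) and the standard library are available. Lean on these libraries where they do the work, as an engineer would, in place of code of your own. Each camera call takes 0.05 s, during which the arm holds its last target.

## Working session

There is one attempt and no reset: what is moved stays moved. The work goes in short steps, Python scripts to look and compute and a tool call to move; the robot and the scene stay as the last step left them, time stands still between calls to the robot, and variables do not carry over. Pictures are saved under pics/ and viewed, and the job is handed in when it is done.

Besides the shell and the picture viewer there is one more tool, called after "Call:" by a JSON object that holds its "name" and its "arguments", one argument or row to a line. send_rows: Moves the arm, as the interface text tells. Its arguments: {"type":"object","properties":{"commands":{"type":"array","items":{"type":"array"}}},"required":["commands"]}

```bash
ls; mkdir -p pics; cat > h.py <<'E'
from plant import sensors, snapshot, order, ctrl
import numpy as np, cv2
from scipy.spatial.transform import Rotation as R
def snap(n,f=None):
    s=snapshot(n)
    if f: cv2.imwrite('pics/'+f,s['color'])
    return s
E
python3 - <<'E'
from h import *
o=sensors.get_obs(); print(o)
for n in ['scene','top','wrist']:
    s=snap(n,n+'0.png'); np.savez('pics/%s0.npz'%n,**s); print(n,s['mtx'].tolist(),s['xyz'],s['attitude'])
print(ctrl.grasp_offset)
E
```

```text
pics
{'clock': 0.0, 'joint_pos': array([-5.19040756e+01,  2.05910450e+01,  6.32481588e-01, -2.12386597e-02,
       -7.01350787e+01, -1.65061037e+01]), 'qvel': array([0.03396721, 0.13808538, 0.03441672, 0.09157567, 0.00059197,
       0.03822761]), 'tau': array([-1.81974327e-03, -5.82704508e+01,  2.93069905e+01,  6.99784756e+00,
        6.94125876e-03, -1.54709483e-04]), 'tool_pos': array([ 0.24814206, -0.62715667,  0.20351379]), 'orientation': array([-1.79992535e+02, -9.54560789e-02,  1.11582581e+02]), 'force': array([0.57090768, 0.78280361, 0.32385553]), 'moment': array([ 0.04158764, -0.00225849, -0.00270109]), 'opening': 0.08777097199350109}
scene [[469.7925785797037, 0.0, 314.07112217026395], [0.0, 469.7925785797037, 198.1538019420499], [0.0, 0.0, 1.0]] [1.12982983 0.47026874 1.32395985] [-147.89446556   -0.30269331  126.49701064]
top [[461.5009488856999, 0.0, 319.6056987891542], [0.0, 461.5009488856999, 206.0290807435714], [0.0, 0.0, 1.0]] [0.41177262 0.02228819 1.23551182] [-175.99225444   -0.49584062  -90.69965562]
wrist [[279.12879913981914, 0.0, 320.04923372797236], [0.0, 279.12879913981914, 201.80538241633909], [0.0, 0.0, 1.0]] [ 0.18501544 -0.65107112  0.38470932] [ 1.65530816e+02 -1.40175968e-01  1.11537671e+02]
0.0188
```

View pics/top0.png

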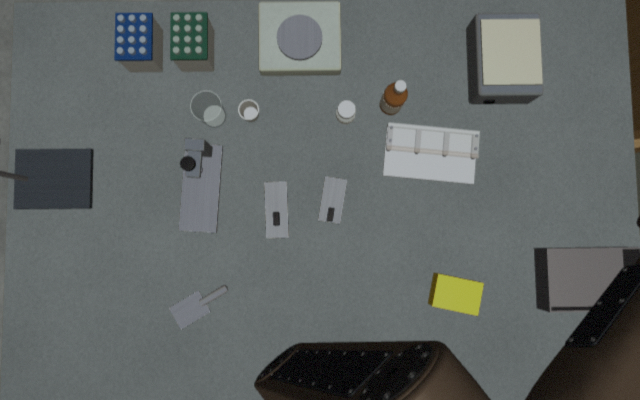

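View pics/scene0.png

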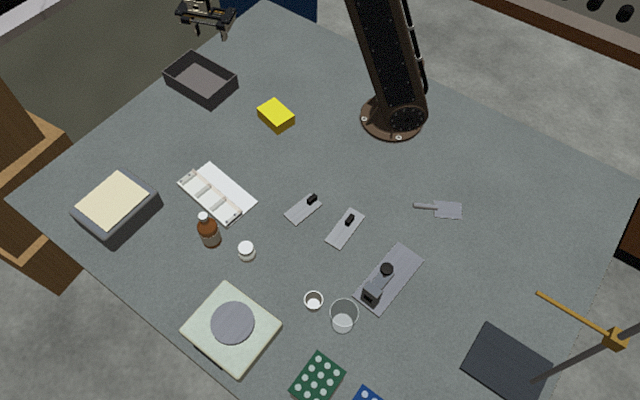

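View pics/wrist0.png

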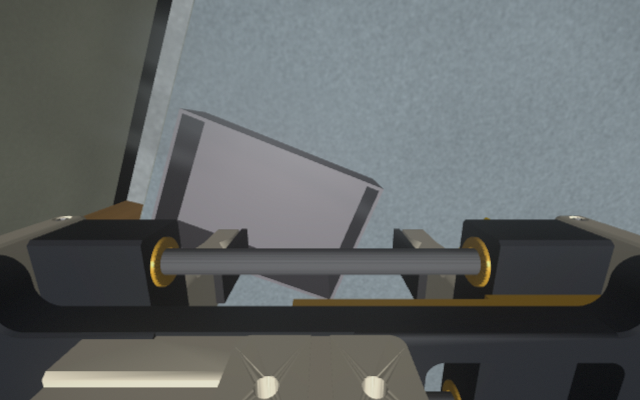

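```bash
python3 - <<'E'
from h import *
im=cv2.imread('pics/top0.png')
def crop(x0,y0,w,h,k,f):
    cv2.imwrite('pics/'+f,cv2.resize(im[y0:y0+h,x0:x0+w],None,fx=k,fy=k,interpolation=cv2.INTER_CUBIC))
crop(250,165,110,85,7,'c1.png'); crop(370,110,125,85,6,'c2.png'); crop(165,125,80,120,5,'c3.png')
E
```

```text
(no output)
```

View pics/c1.png

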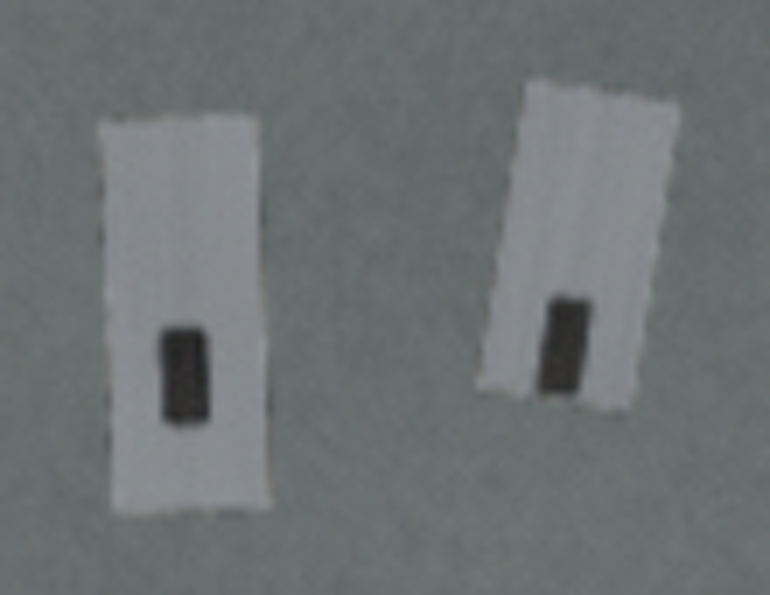

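View pics/c2.png

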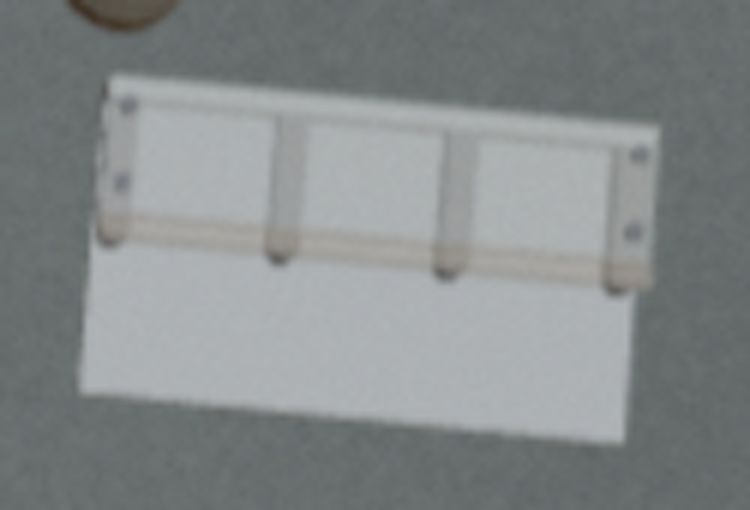

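View pics/c3.png

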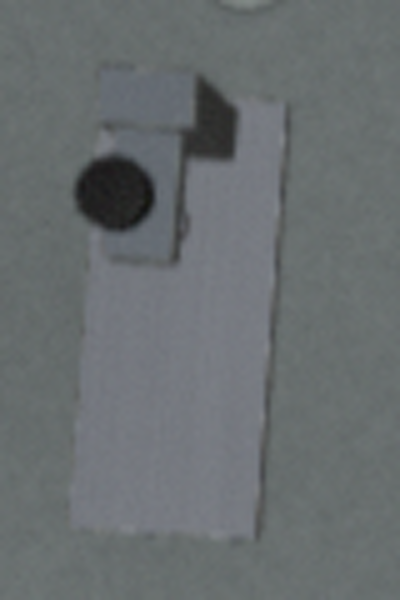

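```bash
cat >> h.py <<'E'
def ray(s,u,v,z):
    Rm=R.from_euler('xyz',s['attitude'],degrees=True).as_matrix()
    d=Rm@np.linalg.solve(np.asarray(s['mtx']),[u,v,1.]); c=np.asarray(s['xyz'])
    return c+d*(z-c[2])/d[2]
def cp(s,off,k,p,z): return ray(s,off[0]+(p[0]+.5)/k-.5,off[1]+(p[1]+.5)/k-.5,z)
def proj(s,P):
    Rm=R.from_euler('xyz',s['attitude'],degrees=True).as_matrix()
    c=(np.atleast_2d(P)-s['xyz'])@Rm; q=c@np.asarray(s['mtx']).T
    return q[:,:2]/q[:,2:]
E
python3 - <<'E'
from h import *
np.set_printoptions(precision=4,suppress=True)
s=dict(np.load('pics/top0.npz'))
def rep(n,off,k,pts,z):
    P=np.array([cp(s,off,k,p,z)[:2] for p in pts]); print(n,P.tolist())
    d=np.diff(np.vstack([P,P[:1]]),axis=0); print('  len',np.hypot(*d.T),'ang',np.degrees(np.arctan2(d[:,1],d[:,0])),'c',P.mean(0)); return P
rep('mid',(250,165),7,[(102,121),(257,116),(270,510),(115,514)],.01)
rep('short',(250,165),7,[(528,80),(680,103),(632,410),(482,388)],.01)
rep('midrib',(250,165),7,[(165,328),(206,328),(208,423),(166,423)],.036)
rep('shortrib',(250,165),7,[(550,297),(592,300),(580,393),(538,392)],.036)
rep('apron',(370,110),6,[(80,394),(626,442)],.008)
rep('rackback',(370,110),6,[(112,75),(660,127)],.027)
rep('noses',(370,110),6,[(280,265),(446,278)],.021)
rep('anvil',(165,125),5,[(75,528),(258,540),(288,98)],.012)
rep('knob',(165,125),5,[(116,192)],.152)
for n,u,v in [('jar',346,111),('cup',248,110),('bottle',394,97),('beaker',212,112),('tip',458,295)]: print(n,ray(s,u,v,.05))
E
```

```text
mid [[0.5638914929113679, 0.1578769879085499], [0.5651522364609097, 0.09880000775846852], [0.4151286815323693, 0.09496068835201033], [0.4143340409140349, 0.15353831422549144]]
  len [0.0591 0.1501 0.0586 0.1496] ang [ -88.7775 -178.534    90.7772    1.6617] c [0.4896 0.1263]
short [[0.5778407192777334, -0.004775537187167094], [0.5683515427142967, -0.06273582714170112], [0.4513124453421402, -0.042599491390033176], [0.46033817270312843, 0.01421569773868334]]
  len [0.0587 0.1188 0.0575 0.119 ] ang [-99.2979 170.238   80.9734  -9.181 ] c [ 0.5145 -0.024 ]
midrib [[0.48300769540341004, 0.13191014236266643], [0.4828294697721486, 0.11668651728562864], [0.4475296025124364, 0.11615943142883944], [0.44771576745170116, 0.13172245453715653]]
  len [0.0152 0.0353 0.0156 0.0353] ang [ -90.6707 -179.1445   89.3147    0.3047] c [0.4653 0.1241]
shortrib [[0.4928896812851758, -0.011331466631648707], [0.4915886875350848, -0.026953078725006647], [0.4570178254249459, -0.021995006398421595], [0.45757473824810707, -0.006395734809286541]]
  len [0.0157 0.0349 0.0156 0.0357] ang [-94.7607 171.8384  87.9553 
[... 256 characters left out ...]
264, -0.4177659213383661]]
  len [0.2444 0.2444] ang [-96.0759  83.9241] c [ 0.7053 -0.2962]
noses [[0.6333574624006131, -0.24843702497467918], [0.6267410180196655, -0.3221377279725523]]
  len [0.074 0.074] ang [-95.1299  84.8701] c [ 0.63   -0.2853]
anvil [[0.4376640207014318, 0.38119499750805597], [0.4301668612222076, 0.2846988460117215], [0.6663610264670335, 0.2694704858281704]]
  len [0.0968 0.2367 0.2545] ang [-94.4426  -3.689  153.9633] c [0.5114 0.3118]
knob [[0.5931129667532898, 0.3222174566815294]]
  len [0.] ang [0.] c [0.5931 0.3222]
jar [ 0.7429 -0.061   0.05  ]
cup [0.7481 0.1948 0.05  ]
bottle [ 0.779  -0.1876  0.05  ]
beaker [0.7437 0.2886 0.05  ]
tip [ 0.2634 -0.3388  0.05  ]
```

Call:
{"name": "send_rows", "arguments": {
  "commands": [
    [0,[0.1,0.15,0],[0,0,-0.0055]],
    [0,[0.1,0.15,0],[0,0,-0.0055]],
    [0,[0.1,0.15,0],[0,0,-0.0055]],
    [0,[0.1,0.15,0],[0,0,-0.0055]],
    [0,[0.1,0.15,0],[0,0,-0.0055]],
    [0,[0.1,0.15,0],[0,0,-0.0055]],
    [0,[0.1,0.15,0],[0,0,-0.0055]],
    [0,[0.1,0.15,0],[0,0,-0.0055]],
    [0,[0.1,0.14,0],[0,0,-0.0055]],
    [0,[0.1,0.12,0],[0,0,-0.0055]],
    [0,[0,0,0],[0,0,0]],
    [0,[0,0,0],[0,0,0]]
  ]
}}

```text
clock: 1.35
tool_pos: [0.5026, -0.246, 0.1995]
orientation: [-179.8, -0.4, 90.8]
force: [-0.2, -1.2, 0.7]
opening: 0.0874
```

```bash
python3 - <<'E'
from h import *
s=snap('wrist','w1.png'); np.savez('pics/w1.npz',**s)
im=s['color']; cv2.imwrite('pics/w1c.png',cv2.resize(im[0:260],None,fx=1.25,fy=1.25,interpolation=cv2.INTER_CUBIC))
E
```

```text
(no output)
```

View pics/w1c.png

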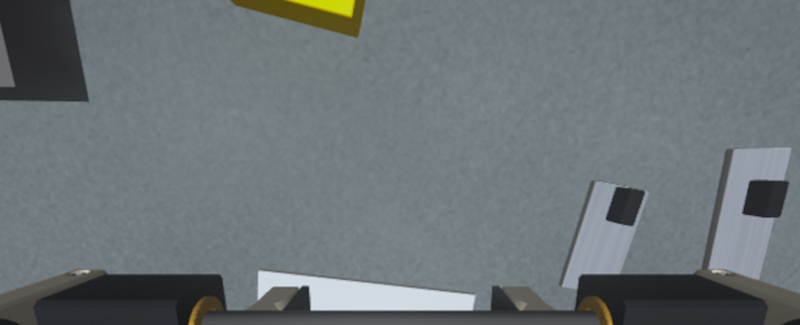

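Call:
{"name": "send_rows", "arguments": {
  "commands": [
    [0,[0,0,0],[0,0,0.0235]],
    [0,[0,0,0],[0,0,0.0235]],
    [0,[0,0,0],[0,0,0.0235]],
    [0,[0,0,0],[0,0,0.0235]],
    [0,[0,0,0],[0,0,0.0235]],
    [0,[0,0,0],[0,0,0.0235]],
    [0,[0,0,0],[0,0,0.0235]],
    [0,[0,0,0],[0,0,0.0235]],
    [0,[0,0,0],[0,0,0.0235]],
    [0,[0,0,0],[0,0,0.0235]],
    [0,[0,0,0],[0,0,0.0235]],
    [0,[0,0,0],[0,0,0.0235]]
  ]
}}

```text
clock: 2.6
tool_pos: [0.4916, -0.2596, 0.1982]
orientation: [-179.7, -0.6, -166.1]
force: [-0.9, -0.3, 0.4]
opening: 0.0872
```

Call:
{"name": "send_rows", "arguments": {
  "commands": [
    [0,[0,0,0],[0,0,0.0235]],
    [0,[0,0,0],[0,0,0.0235]],
    [0,[0,0,0],[0,0,0.0235]],
    [0,[0,0,0],[0,0,0.0235]],
    [0,[0,0,0],[0,0,0.0235]],
    [0,[0,0,0],[0,0,0.0235]],
    [0,[0,0,0],[0,0,0.0235]],
    [0,[0,0,0],[0,0,0.0235]],
    [0,[0,0,0],[0,0,0]],
    [0,[0,0,0],[0,0,0]]
  ]
}}

```text
clock: 3.6
tool_pos: [0.4819, -0.271, 0.1975]
orientation: [-179.9, -0.6, -97.6]
force: [0.9, -0.0, 0.1]
opening: 0.0874
```

```bash
python3 - <<'E'
from h import *
print(sensors.get_obs()['joint_pos'])
s=snap('wrist','w2.png'); np.savez('pics/w2.npz',**s);print(s['xyz'],s['attitude'])
im=s['color']; cv2.imwrite('pics/w2c.png',cv2.resize(im[0:260],None,fx=1.25,fy=1.25,interpolation=cv2.INTER_CUBIC))
E
```

```text
[ -8.54992725   9.11951638 -16.07046262   0.71509199 -64.6807157
  90.65685616]
[ 0.54732836 -0.27667535  0.37872945] [165.57290331  -0.6109355  -97.63737724]
```

View pics/w2c.png

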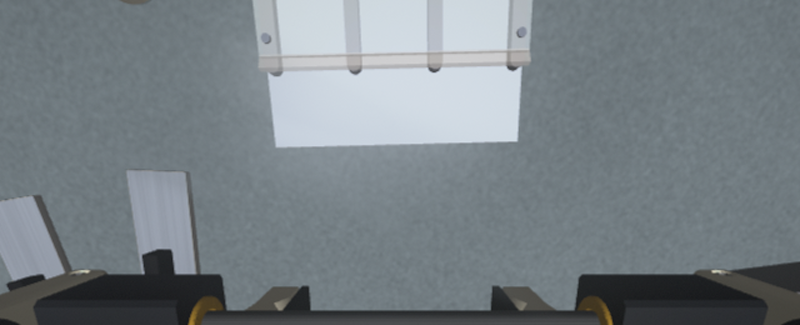

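```bash
python3 - <<'E'
from h import *
im=cv2.imread('pics/w2.png'); cv2.imwrite('pics/w2d.png',cv2.resize(im[0:130,195:435],None,fx=3.3333,fy=3.3333,interpolation=cv2.INTER_CUBIC))
E
```

```text
(no output)
```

View pics/w2d.png

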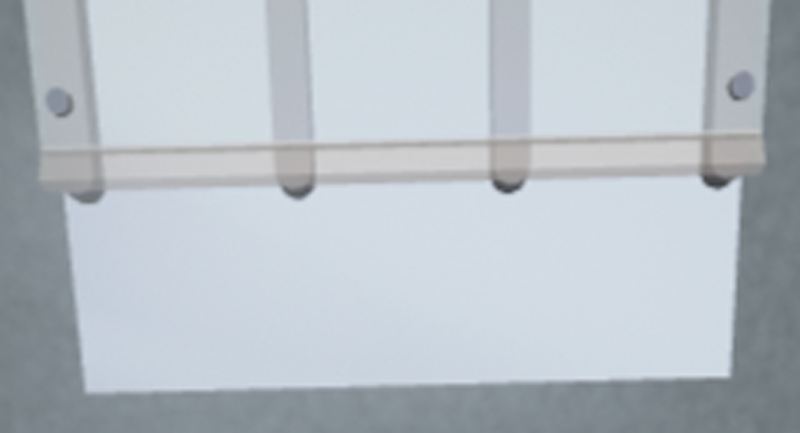

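```bash
python3 - <<'E'
from h import *
np.set_printoptions(precision=4,suppress=True)
s=dict(np.load('pics/w2.npz'))
f=lambda p,z:cp(s,(195,0),10/3,p,z)[:2]
A=[f(p,.008) for p in [(86,393),(732,377)]]; N=[f(p,.008) for p in [(84,202),(296,197),(508,192),(714,187)]]
print(np.array(A),np.array(N))
for a,b in [(A[0],A[1]),(N[0],N[3]),(N[1],N[2])]:
  d=b-a; th=np.degrees(np.arctan2(d[1],d[0]))+90; print(np.hypot(*d),th,(a+b)/2)
m=(A[0]+A[1])/2;n=(N[1]+N[2])/2; d=n-m;print(np.hypot(*d),np.degrees(np.arctan2(d[1],d[0])))
E
```

```text
[[ 0.5787 -0.1574]
 [ 0.5519 -0.4022]] [[ 0.6438 -0.1714]
 [ 0.6355 -0.2478]
 [ 0.627  -0.3244]
 [ 0.6189 -0.3989]]
0.24618906323303033 -6.250652421081639 [ 0.5653 -0.2798]
0.22889129744713382 -6.254711912617594 [ 0.6314 -0.2851]
0.07702663103447535 -6.266455115822794 [ 0.6312 -0.2861]
0.0662089462930173 -5.432294041104573
```

Call:
{"name": "send_rows", "arguments": {
  "commands": [
    [0,[-0.008,0.176,0],[0,0,0.0028]],
    [0,[-0.008,0.176,0],[0,0,0.0028]],
    [0,[-0.008,0.176,0],[0,0,0.0028]],
    [0,[-0.008,0.176,0],[0,0,0.0028]],
    [0,[-0.008,0.176,0],[0,0,0.0028]],
    [0,[-0.008,0.176,-0.04],[0,0,0.0028]],
    [0,[-0.008,0.176,-0.04],[0,0,0.0028]],
    [0,[-0.008,0.176,-0.04],[0,0,0.0028]],
    [0,[-0.004,0.17,-0.04],[0,0,0.0028]],
    [0,[0,0,-0.04],[0,0,0]],
    [0,[0,0,0],[0,0,0]]
  ]
}}

```text
clock: 4.75
tool_pos: [0.4621, 0.135, 0.1471]
orientation: [-179.6, -0.6, -90.6]
force: [-1.4, -0.4, -0.6]
opening: 0.0876
```

```bash
python3 - <<'E'
from h import *
s=snap('wrist','w3.png'); np.savez('pics/w3.npz',**s)
t=snap('top','t3.png');np.savez('pics/t3.npz',**t)
E
```

```text
(no output)
```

View pics/w3.png

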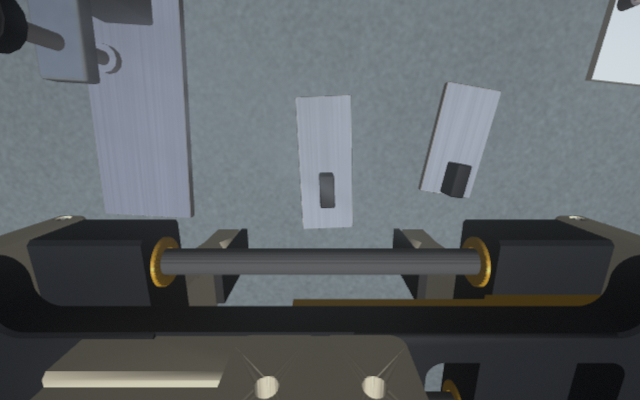

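View pics/t3.png

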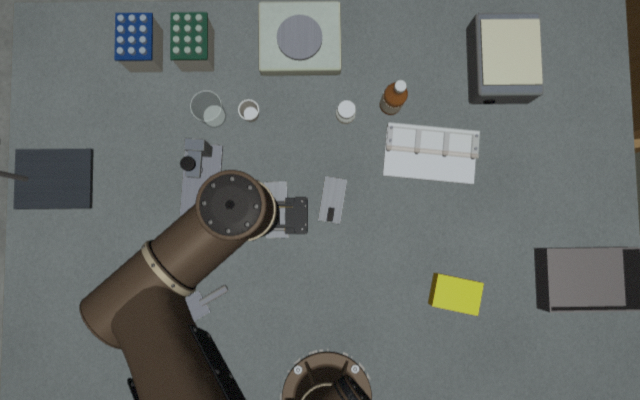

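```bash
python3 - <<'E'
from h import *
im=cv2.imread('pics/w3.png'); cv2.imwrite('pics/w3d.png',cv2.resize(im[75:240,270:520],None,fx=3.2,fy=3.2,interpolation=cv2.INTER_CUBIC))
E
```

```text
(no output)
```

View pics/w3d.png

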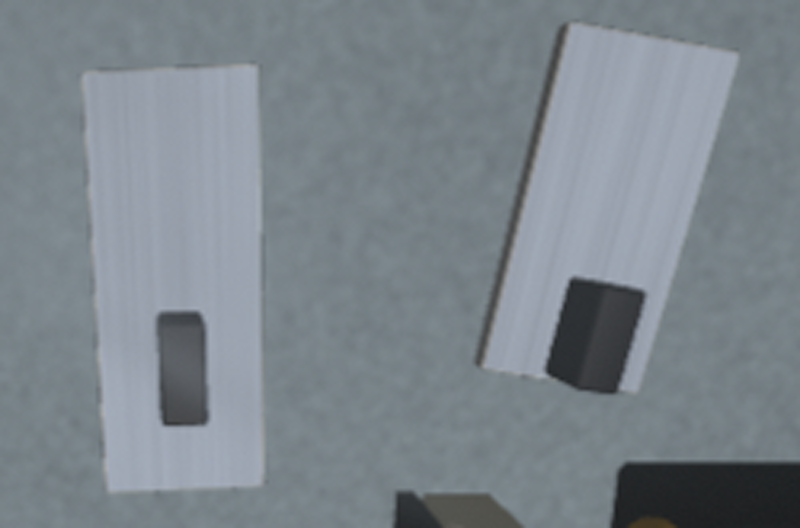

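```bash
python3 - <<'E'
from h import *
np.set_printoptions(precision=4,suppress=True)
s=dict(np.load('pics/w3.npz')); print(sensors.get_obs()['joint_pos'])
def rep(n,pts,z):
    P=np.array([cp(s,(270,75),3.2,p,z)[:2] for p in pts]); 
    d=np.diff(np.vstack([P,P[:1]]),axis=0); print(n,'  len',np.hypot(*d.T),'ang',np.degrees(np.arctan2(d[:,1],d[:,0])),'c',P.mean(0))
rep('mid',[(83,73),(257,66),(265,487),(107,493)],.01)
rep('midrib',[(158,325),(204,324),(207,423),(163,425)],.036)
rep('short',[(570,24),(738,54),(640,393),(484,366)],.01)
E
```

```text
[ 40.2625   4.7115 -28.2384   0.8545 -57.0008  48.6063]
mid   len [0.0585 0.1494 0.0596 0.1493] ang [ -88.4521 -178.0219   91.432     1.5633] c [0.4889 0.1285]
midrib   len [0.0152 0.0339 0.015  0.0343] ang [ -89.5072 -178.2883   91.8745    2.1077] c [0.4642 0.1279]
short   len [0.0585 0.1185 0.0594 0.1177] ang [-99.8318 170.7195  79.3922  -9.7109] c [ 0.5132 -0.0217]
```

```bash
cat >> h.py <<'E'
def go(p,yaw):
    o=sensors.get_obs(); p=np.array([np.nan if q is None else q for q in p],float)
    Rt=R.from_euler('xyz',[180,0,yaw],degrees=True); Rc=R.from_euler('xyz',o['orientation'],degrees=True)
    v=(Rt*Rc.inv()).as_rotvec(degrees=True)
    print('pos',o['tool_pos'].round(4),'rpy',o['orientation'].round(2),'F',o['force'].round(1),'open',round(o['opening'],4))
    print('shift units',((p-o['tool_pos'])/.25).round(4),'turn units',(v/360).round(5),'deg',v.round(2))
E
python3 -c "
from h import *
go([.4645,.1265,.0125],-88.3)"
```

```text
pos [0.4632 0.1344 0.1485] rpy [-179.49   -0.51  -90.67] F [-0.2 -0.4  0.7] open 0.0876
shift units [ 0.0051 -0.0318 -0.544 ] turn units [0.0014  0.00143 0.00657] deg [0.5  0.51 2.37]
```

Call:
{"name": "send_rows", "arguments": {
  "commands": [
    [0,[0.002,-0.016,-0.1],[0.0007,0.0007,0.0033]],
    [0,[0.002,-0.016,-0.1],[0.0007,0.0007,0.0033]],
    [0,[0,0,-0.1],[0,0,0]],
    [0,[0,0,-0.08],[0,0,0]],
    [0,[0,0,0],[0,0,0]]
  ]
}}

```text
clock: 5.35
tool_pos: [0.4679, 0.1218, 0.0555]
orientation: [-179.6, 0.3, -89.0]
force: [-0.9, 0.0, 0.7]
opening: 0.0874
```

```bash
python3 -c "
from h import *
go([.4645,.1265,.0125],-88.3)"
```

```text
pos [0.4679 0.1218 0.0555] rpy [-179.57    0.27  -88.95] F [-0.9  0.   0.7] open 0.0874
shift units [-0.0135  0.0189 -0.1719] turn units [-0.00078  0.00118  0.00182] deg [-0.28  0.42  0.66]
```

Call:
{"name": "send_rows", "arguments": {
  "commands": [
    [0,[-0.0135,0.019,-0.07],[-0.0008,0.0012,0.0018]],
    [0,[0,0,-0.07],[0,0,0]],
    [0,[0,0,0],[0,0,0]]
  ]
}}

```text
clock: 5.65
tool_pos: [0.4674, 0.1251, 0.0236]
orientation: [-179.8, 0.1, -88.6]
force: [-0.5, 0.0, 0.2]
opening: 0.0875
```

```bash
python3 -c "
from h import *
go([.4645,.1265,.0125],-88.3)"
```

```text
pos [0.4674 0.1251 0.0236] rpy [-1.7977e+02  9.0000e-02 -8.8630e+01] F [-0.5  0.   0.2] open 0.0875
shift units [-0.0117  0.0057 -0.0444] turn units [-0.00027  0.00062  0.00091] deg [-0.1   0.22  0.33]
```

Call:
{"name": "send_rows", "arguments": {
  "commands": [
    [0,[-0.012,0.006,-0.04],[0,0.0006,0.0009]],
    [0,[0,0,0],[0,0,0]],
    [0.3,[0,0,0],[0,0,0]],
    [0.5,[0,0,0],[0,0,0]],
    [0.7,[0,0,0],[0,0,0]],
    [1,[0,0,0],[0,0,0]],
    [1,[0,0,0],[0,0,0]],
    [1,[0,0,0],[0,0,0]],
    [1,[0,0,0],[0,0,0]],
    [1,[0,0,0],[0,0,0]]
  ]
}}

```text
clock: 6.65
tool_pos: [0.4674, 0.1276, 0.0182]
orientation: [-179.6, 0.3, -88.4]
force: [0.2, 0.3, 0.6]
opening: 0.0291
```

```bash
python3 -c "
from h import *
go([.4645,.1265,.0125],-88.3)"
```

```text
pos [0.4674 0.1276 0.0182] rpy [-179.63    0.32  -88.36] F [0.2 0.3 0.6] open 0.0291
shift units [-0.0117 -0.0045 -0.0229] turn units [-0.00091  0.00099  0.00018] deg [-0.33  0.36  0.06]
```

Call:
{"name": "send_rows", "arguments": {
  "commands": [
    [0.6,[-0.01,-0.004,-0.03],[-0.0009,0.001,0]],
    [0.6,[0,0,-0.005],[0,0,0]]
  ]
}}

```text
clock: 6.85
tool_pos: [0.4647, 0.1266, 0.009]
orientation: [180.0, -0.0, -88.4]
force: [-0.5, -0.6, 0.5]
opening: 0.0343
```

```bash
python3 -c "
from h import *
go([.4645,.1265,.0125],-88.3)"
```

```text
pos [0.4647 0.1266 0.009 ] rpy [ 1.7998e+02 -1.0000e-02 -8.8370e+01] F [-0.5 -0.6  0.5] open 0.0343
shift units [-0.001  -0.0003  0.0141] turn units [ 2.e-05 -5.e-05  2.e-04] deg [ 0.01 -0.02  0.07]
```

Call:
{"name": "send_rows", "arguments": {
  "commands": [
    [0.6,[0,0,0.018],[0,0,0]],
    [0.8,[0,0,0],[0,0,0]],
    [1,[0,0,0],[0,0,0]],
    [1,[0,0,0],[0,0,0]],
    [1,[0,0,0],[0,0,0]],
    [1,[0,0,0],[0,0,0]],
    [1,[0,0,0],[0,0,0]],
    [1,[0,0,0],[0,0,0]]
  ]
}}

```text
clock: 7.65
tool_pos: [0.465, 0.127, 0.0147]
orientation: [-180.0, 0.0, -88.3]
force: [-0.6, -0.5, -0.2]
opening: -0.0
```

```bash
python3 -c "
from h import *
go([.4645,.1265,.0125],-88.3)"
```

```text
pos [0.465  0.127  0.0147] rpy [-179.99    0.    -88.33] F [-0.6 -0.5 -0.2] open -0.0
shift units [-0.0021 -0.0021 -0.0086] turn units [-1.e-05  2.e-05  1.e-04] deg [-0.    0.01  0.03]
```

```bash
python3 - <<'E'
from h import *
s=snap('wrist','w4.png')
t=snap('scene','s4.png');cv2.imwrite('pics/s4c.png',cv2.resize(t['color'][120:340,220:460],None,fx=3,fy=3))
E
```

```text
(no output)
```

View pics/w4.png

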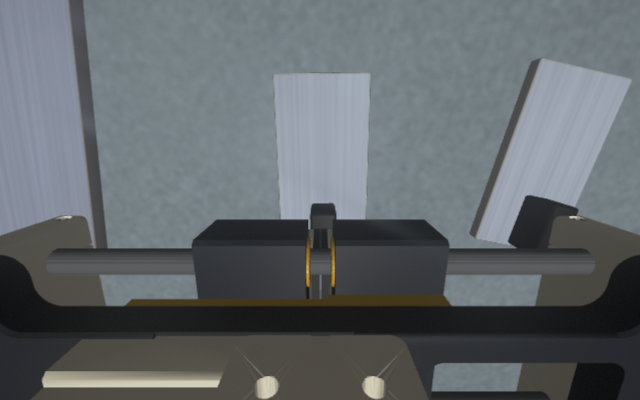

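View pics/s4c.png

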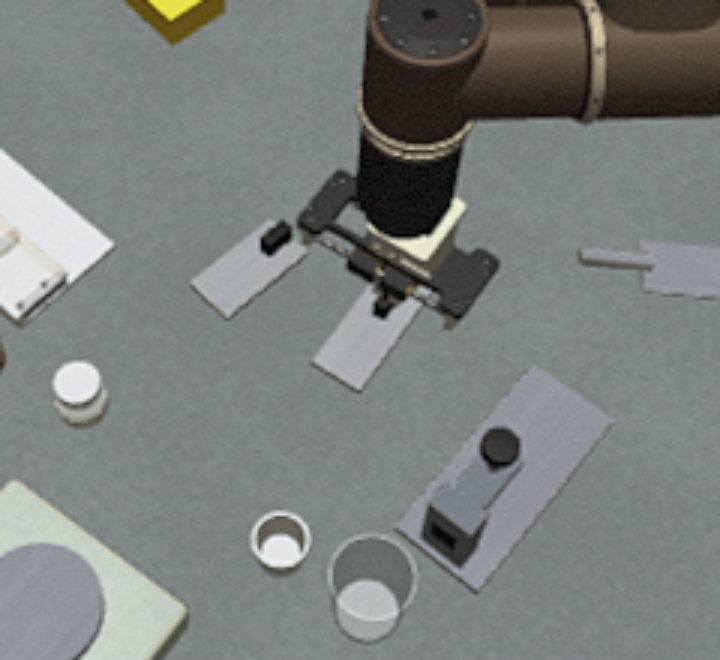

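```bash
python3 - <<'E'
from h import *
s=snap('wrist'); 
P=[ray(s,274,74,.01)[:2],ray(s,369.5,73,.01)[:2]]; d=P[1]-P[0]; print(P,np.hypot(*d),np.degrees(np.arctan2(d[1],d[0]))+90,(P[0]+P[1])/2)
Q=[ray(s,312,205,.036)[:2],ray(s,333,205,.036)[:2]]; print(Q)
P=[ray(s,540,58,.01)[:2],ray(s,630,79,.01)[:2]]; d=P[1]-P[0]; print(P,np.hypot(*d),np.degrees(np.arctan2(d[1],d[0]))+90,(P[0]+P[1])/2)
E
```

```text
[array([0.56327739, 0.15934086]), array([0.56549263, 0.10074762])] 0.0586350999438945 2.165146474152948 [0.56438501 0.13004424]
[array([0.48765723, 0.13365941]), array([0.48801119, 0.12121829])]
[array([ 0.57676817, -0.00188882]), array([ 0.56660032, -0.0599727 ])] 0.05896713617880465 -9.929274861628826 [ 0.57168424 -0.03093076]
```

```bash
python3 - <<'E'
from h import *
s=snap('wrist')
cv2.imwrite('pics/w5c.png',cv2.resize(s['color'][180:320,240:400],None,fx=4,fy=4,interpolation=cv2.INTER_CUBIC))
Rm=R.from_euler('xyz',s['attitude'],degrees=True).as_matrix()
for u,v in [(322,208),(322,215),(322,225),(322,240),(322,260),(322,280),(322,150),(260,260),(310,260)]:
    Z=s['z_map'][v,u]; d=Rm@np.linalg.solve(s['mtx'],[u,v,1.])*Z+s['xyz']; print(u,v,Z,d.round(4))
print(sensors.get_obs()['opening'])
E
```

```text
322 208 0.17568263 [0.4833 0.1275 0.0266]
322 215 0.16519088 [0.4821 0.1276 0.0377]
322 225 0.16622461 [0.4761 0.1274 0.0382]
322 240 0.14919114 [0.474  0.1274 0.0563]
322 260 0.081952 [0.494  0.1284 0.1206]
322 280 0.12585247 [0.4655 0.1273 0.0827]
322 150 0.18229166 [0.5182 0.1285 0.0107]
260 260 0.07515591 [0.4967 0.1452 0.1268]
310 260 0.082185306 [0.4938 0.132  0.1204]
0.0003455914629017531
```

View pics/w5c.png

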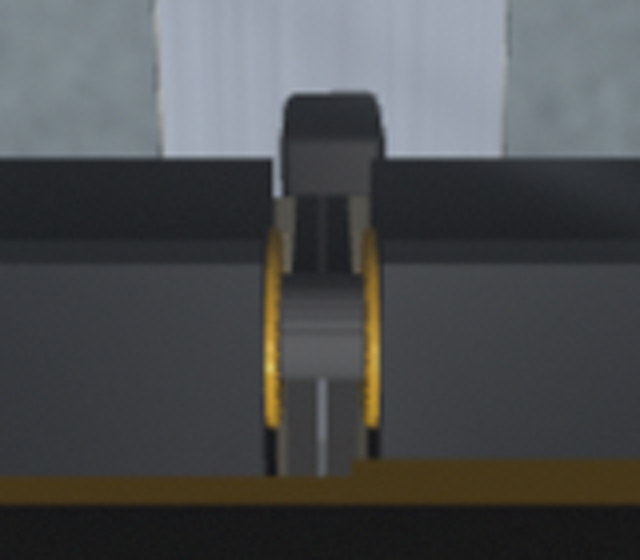

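```bash
python3 - <<'E'
from h import *
o=sensors.get_obs();s=snap('wrist')
Rc=R.from_euler('xyz',o['orientation'],degrees=True)
print(o['tool_pos'],o['joint_pos'],s['xyz'],Rc.inv().apply(s['xyz']-o['tool_pos']),o['force'],o['moment'],o['tau'])
for f in []: pass
E
```

```text
[0.46497489 0.12695249 0.01455023] [ 3.87248467e+01  1.50704166e+01 -3.68721231e+01  8.43564240e-03
 -3.80653666e+01  5.29337745e+01] [0.53113743 0.12999924 0.19562626] [-0.00109459 -0.0662131  -0.18107988] [-0.48196756 -0.80569708 -0.69934008] [-0.09967784  0.15702517  0.02783965] [ 2.96114369e-03 -4.07721269e+01  1.93103170e+01  4.54935730e+00
  8.68870458e-02  9.58464148e-05]
```

```bash
python3 - <<'E'
from h import *
s=snap('wrist')
Rm=R.from_euler('xyz',s['attitude'],degrees=True).as_matrix()
for u in (311,317,327,331):
  for v in list(range(204,252,4))+[290,296]:
    Z=s['z_map'][v,u]; d=Rm@np.linalg.solve(s['mtx'],[u,v,1.])*Z+s['xyz']; print(u,v,d.round(4),s['color'][v,u])
E
```

```text
311 204 [0.4816 0.1349 0.0112] [160 147 140]
311 208 [0.4814 0.1346 0.0206] [69 64 61]
311 212 [0.4822 0.1343 0.0322] [45 43 39]
311 216 [0.4805 0.1341 0.0349] [53 50 48]
311 220 [0.4786 0.134  0.0369] [51 48 46]
311 224 [0.4758 0.134  0.0362] [48 46 43]
311 228 [0.4733 0.1339 0.0362] [48 44 42]
311 232 [0.475  0.1336 0.0476] [75 81 82]
311 236 [0.4756 0.1334 0.0552] [73 79 81]
311 240 [0.4738 0.1333 0.0564] [77 88 93]
311 244 [0.4948 0.132  0.1107] [78 92 98]
311 248 [0.496  0.1318 0.1167] [55 60 63]
311 290 [0.4653 0.132  0.0907] [69 73 75]
311 296 [0.4639 0.1319 0.0929] [68 72 75]
317 204 [0.4833 0.1308 0.0172] [52 49 45]
317 208 [0.4832 0.1307 0.0266] [49 45 43]
317 212 [0.4834 0.1306 0.036 ] [47 44 40]
317 216 [0.4812 0.1305 0.0368] [66 62 63]
317 220 [0.4789 0.1304 0.0374] [66 63 63]
317 224 [0.4761 0.1304 0.0367] [63 60 60]
317 228 [0.4737 0.1303 0.0371] [55 52 51]
317 232 [0.4738 0.1302 0.0442] [40 37 35]
317 236 [0.4738 0.1302 0.0504] [39 36 34]
317 240 [0.4736 0.1301 0.0557] [37 35 33]
317 244 [0.4737 0.13   0.0613] [35 32 31]
317 248 [0.4958 0.13   0.116 ] [40 38 36]
317 2
[... 554 characters left out ...]
55 0.1269 0.1151] [41 39 38]
327 290 [0.4611 0.125  0.0837] [59 59 59]
327 296 [0.4579 0.1248 0.0834] [50 56 62]
331 204 [0.4837 0.1216 0.0178] [60 56 52]
331 208 [0.4834 0.1219 0.0263] [52 49 46]
331 212 [0.4831 0.1221 0.0341] [49 45 42]
331 216 [0.4819 0.1222 0.0383] [71 68 68]
331 220 [0.479  0.1221 0.0372] [72 69 69]
331 224 [0.4764 0.122  0.0368] [71 68 68]
331 228 [0.4735 0.1218 0.0359] [66 64 63]
331 232 [0.4757 0.1224 0.0484] [71 75 76]
331 236 [0.475  0.1225 0.0529] [68 74 77]
331 240 [0.4991 0.1259 0.1173] [38 61 75]
331 244 [0.4986 0.1259 0.1193] [40 67 82]
331 248 [0.4976 0.1259 0.1198] [40 75 93]
331 290 [0.4727 0.1243 0.1021] [54 59 60]
331 296 [0.4867 0.1258 0.1275] [24 53 68]
```

Call:
{"name": "send_rows", "arguments": {
  "commands": [
    [1,[0,0,0.04],[0,0,0]],
    [1,[0,0,0.04],[0,0,0]],
    [1,[0,0,0],[0,0,0]]
  ]
}}

```text
clock: 8.25
tool_pos: [0.465, 0.1269, 0.0362]
orientation: [180.0, -0.0, -88.3]
force: [0.4, -0.0, 0.5]
opening: 0.0006
```

```bash
python3 - <<'E'
from h import *
o=sensors.get_obs();print(o['tool_pos'],o['force'],o['opening'])
s=snap('wrist','w6.png')
cv2.imwrite('pics/w6c.png',cv2.resize(s['color'][60:320,240:400],None,fx=3,fy=3,interpolation=cv2.INTER_CUBIC))
Rm=R.from_euler('xyz',s['attitude'],degrees=True).as_matrix()
for u in (317,):
  for v in list(range(120,252,8)):
    Z=s['z_map'][v,u]; d=Rm@np.linalg.solve(s['mtx'],[u,v,1.])*Z+s['xyz']; print(u,v,d.round(4),s['color'][v,u])
E
```

```text
[0.46501177 0.12686045 0.03621686] [ 0.40848609 -0.03964497  0.51133503] 0.0005617792653223946
317 120 [0.5376 0.1324 0.0108] [180 167 159]
317 128 [0.5321 0.1323 0.0102] [180 167 159]
317 136 [0.5265 0.1321 0.0102] [180 167 159]
317 144 [0.5208 0.132  0.01  ] [179 166 158]
317 152 [0.515  0.1318 0.0098] [179 166 157]
317 160 [0.5095 0.1317 0.0124] [179 165 158]
317 168 [0.5033 0.1315 0.01  ] [179 165 157]
317 176 [0.4975 0.1314 0.0109] [178 165 157]
317 184 [0.4915 0.1312 0.0114] [175 162 154]
317 192 [0.4853 0.1311 0.0113] [177 164 155]
317 200 [0.4832 0.1308 0.0275] [56 53 49]
317 208 [0.48   0.1306 0.0368] [71 67 66]
317 216 [0.4745 0.1305 0.0371] [68 66 64]
317 224 [0.4688 0.1304 0.0371] [66 64 63]
317 232 [0.4738 0.1302 0.0657] [38 36 34]
317 240 [0.474  0.13   0.0783] [35 33 32]
317 248 [0.4959 0.13   0.1378] [41 39 36]
```

View pics/w6c.png

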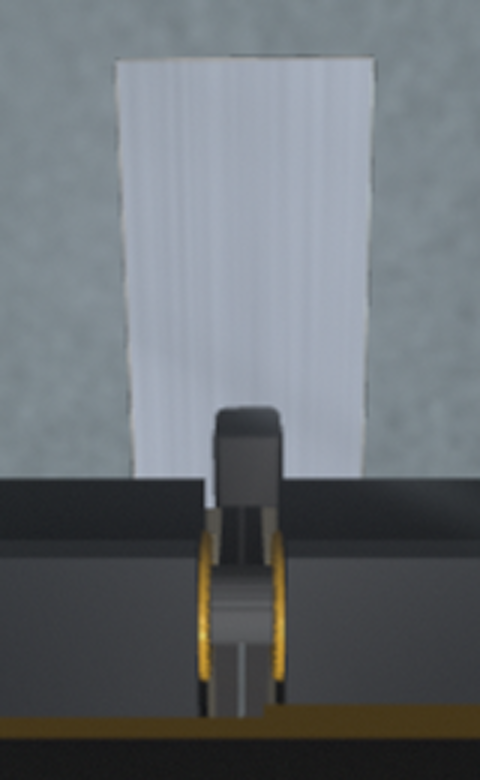

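Call:
{"name": "send_rows", "arguments": {
  "commands": [
    [0.5,[0,0,0.02],[0,0,0]],
    [0.5,[0,0,0],[0,0,0]],
    [0.5,[0,0,0],[0,0,0]],
    [0.5,[0,0,0],[0,0,0]],
    [0.5,[0,0,0],[0,0,0]],
    [0.5,[0,0,0],[0,0,0]]
  ]
}}

```text
clock: 8.9
tool_pos: [0.4644, 0.1266, 0.041]
orientation: [179.9, -0.0, -88.3]
force: [-0.7, 0.1, -0.2]
opening: 0.0411
```

```bash
python3 - <<'E'
from h import *
o=sensors.get_obs();print(o['tool_pos'],o['force'],o['opening'])
s=snap('wrist','w7.png')
cv2.imwrite('pics/w7c.png',cv2.resize(s['color'][160:320,200:440],None,fx=3,fy=3,interpolation=cv2.INTER_CUBIC))
t=snap('scene');cv2.imwrite('pics/s7c.png',cv2.resize(t['color'][170:270,290:390],None,fx=6,fy=6,interpolation=cv2.INTER_CUBIC))
E
```

```text
[0.46443377 0.12660962 0.04098929] [-0.74118898  0.14003136 -0.20838927] 0.04106457351481787
```

View pics/w7c.png

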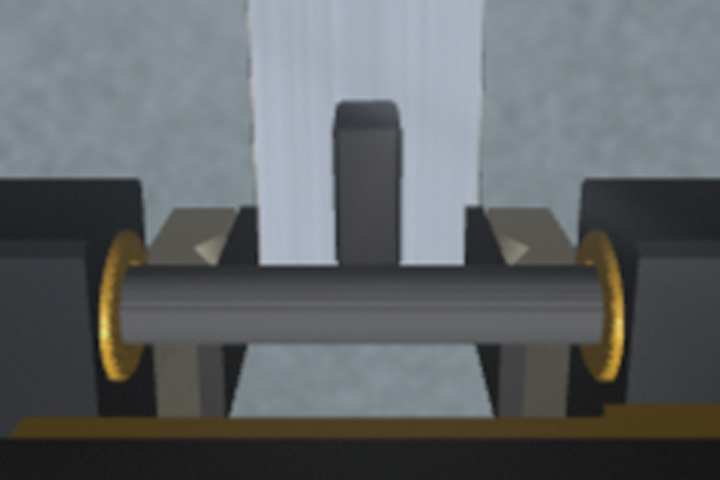

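View pics/s7c.png

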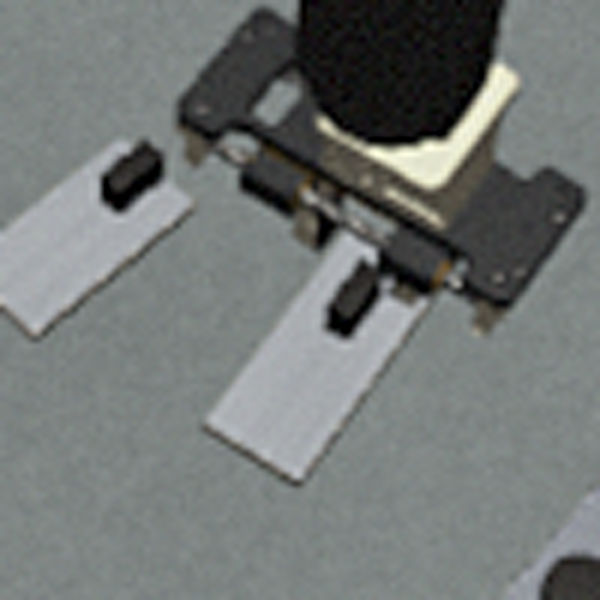

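Call:
{"name": "send_rows", "arguments": {
  "commands": [
    [0.5,[0,0,-0.06],[0,0,0]],
    [0.5,[0,0,-0.06],[0,0,0]],
    [0.5,[0,0,-0.03],[0,0,0]],
    [0.5,[0,0,0],[0,0,0]]
  ]
}}

```text
clock: 9.4
tool_pos: [0.465, 0.1269, 0.0028]
orientation: [-180.0, 0.0, -88.3]
force: [-0.2, 0.2, -0.2]
opening: 0.0438
```

```bash
python3 - <<'E'
from h import *
go([.4645,.1265,-.005],-88.3)
E
```

```text
pos [0.465  0.1269 0.0028] rpy [-179.99    0.    -88.33] F [-0.2  0.2 -0.2] open 0.0438
shift units [-0.0019 -0.0018 -0.0311] turn units [-0.e+00  2.e-05  1.e-04] deg [-0.    0.01  0.03]
```

Call:
{"name": "send_rows", "arguments": {
  "commands": [
    [0.5,[0,0,-0.014],[0,0,0]],
    [0.5,[0,0,-0.014],[0,0,0]],
    [0.5,[0,0,0],[0,0,0]]
  ]
}}

```text
clock: 9.7
tool_pos: [0.4655, 0.1273, -0.0039]
orientation: [-179.9, 0.0, -88.3]
force: [-1.2, -0.0, 0.4]
opening: 0.0438
```

```bash
python3 - <<'E'
from h import *
go([.4645,.1265,-.005],-88.3)
s=snap('wrist','w8.png')
cv2.imwrite('pics/w8c.png',cv2.resize(s['color'][160:320,200:440],None,fx=3,fy=3,interpolation=cv2.INTER_CUBIC))
E
```

```text
pos [ 0.4655  0.1273 -0.0039] rpy [-1.7995e+02  2.0000e-02 -8.8320e+01] F [-1.2 -0.   0.4] open 0.0438
shift units [-0.0041 -0.003  -0.0043] turn units [-6.0e-05  1.5e-04  6.0e-05] deg [-0.02  0.05  0.02]
```

View pics/w8c.png

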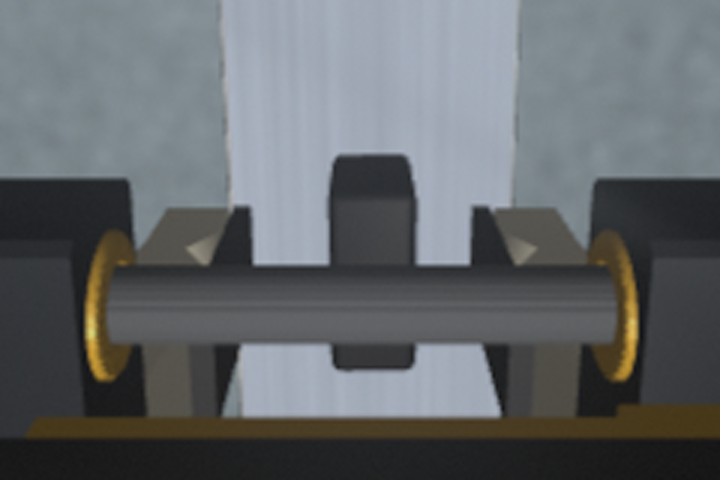

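Call:
{"name": "send_rows", "arguments": {
  "commands": [
    [0.5,[-0.004,-0.003,-0.014],[0,0,0]],
    [0.7,[0,0,0],[0,0,0]],
    [1,[0,0,0],[0,0,0]],
    [1,[0,0,0],[0,0,0]],
    [1,[0,0,0],[0,0,0]],
    [1,[0,0,0],[0,0,0]],
    [1,[0,0,0],[0,0,0]],
    [1,[0,0,0],[0,0,0]]
  ]
}}

```text
clock: 10.55
tool_pos: [0.4649, 0.1268, -0.0067]
orientation: [-179.9, 0.1, -88.3]
force: [-0.8, -0.0, -0.9]
opening: 0.0157
```

```bash
python3 - <<'E'
from h import *
go([.4645,.1265,-.005],-88.3)
s=snap('wrist','w9.png')
cv2.imwrite('pics/w9c.png',cv2.resize(s['color'][60:320,200:440],None,fx=2.5,fy=2.5,interpolation=cv2.INTER_CUBIC))
E
```

```text
pos [ 0.4649  0.1268 -0.0067] rpy [-1.7986e+02  7.0000e-02 -8.8310e+01] F [-0.8 -0.  -0.9] open 0.0157
shift units [-0.0018 -0.0012  0.0068] turn units [-2.2e-04  3.7e-04  4.0e-05] deg [-0.08  0.13  0.01]
```

View pics/w9c.png

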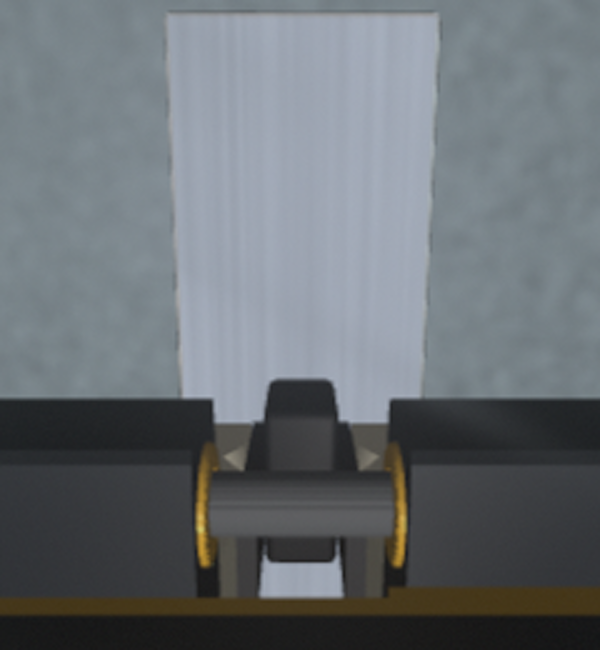

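Call:
{"name": "send_rows", "arguments": {
  "commands": [
    [1,[0,0,0.08],[0,0,0]],
    [1,[0,0,0.08],[0,0,0]],
    [1,[0,0,0.08],[0,0,0]],
    [1,[-0.02,0.1,0],[0,0,-0.002]],
    [1,[-0.02,0.1,0],[0,0,-0.002]],
    [1,[-0.02,0.1,0],[0,0,-0.002]],
    [1,[-0.02,0.1,0],[0,0,-0.002]],
    [1,[-0.02,0.1,0],[0,0,-0.002]],
    [1,[-0.02,0.1,0],[0,0,-0.002]],
    [1,[-0.02,0.1,0],[0,0,-0.002]],
    [1,[-0.02,0.1,0],[0,0,-0.002]],
    [1,[0,0,0],[0,0,0]]
  ]
}}

```text
clock: 11.8
tool_pos: [0.4197, 0.3321, 0.0539]
orientation: [179.8, -0.0, -94.6]
force: [0.2, -1.0, -1.2]
opening: 0.0157
```

```bash
python3 - <<'E'
from h import *
go([.4237,.3339,.05],-94)
s=snap('wrist','w10.png');np.savez('pics/w10.npz',**s)
t=snap('top','t10.png')
E
```

```text
pos [0.4197 0.3321 0.0539] rpy [ 1.7985e+02 -2.0000e-02 -9.4570e+01] F [ 0.2 -1.  -1.2] open 0.0157
shift units [ 0.0161  0.0071 -0.0156] turn units [ 2.00e-05 -4.30e-04  1.59e-03] deg [ 0.01 -0.16  0.57]
```

View pics/w10.png

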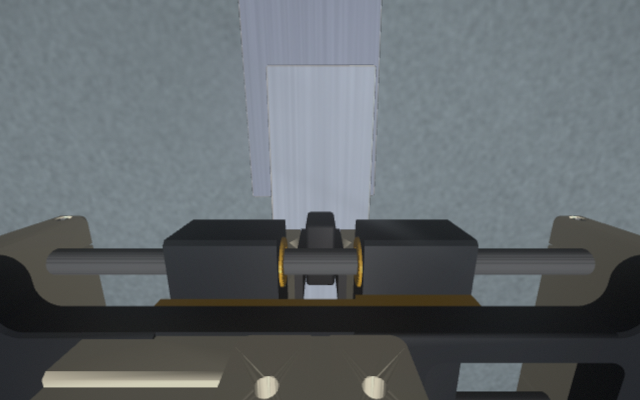

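```bash
python3 - <<'E'
from h import *
s=dict(np.load('pics/w10.npz'))
L0=ray(s,239,2,.012);L1=ray(s,252.5,195,.012);R0=ray(s,382,2,.012);R1=ray(s,375.5,190,.012)
for a,b in((L1,L0),(R1,R0)):
  d=b-a;print(a,b,np.degrees(np.arctan2(d[1],d[0])))
print(np.hypot(*(L0-R0)[:2]))
# center line point, and expected y at gauge axis x
m=(L0+R0)/2;print(m)
for yaw in(-3.5,-4,-4.5):
  t=np.radians(yaw); print('gauge front mid from L1 corner',L1[:2]+.05*np.array([np.sin(t),-np.cos(t)]), 'origin',L1[:2]+.05*np.array([np.sin(t),-np.cos(t)])+.16*np.array([np.cos(t),np.sin(t)]))
P=[ray(s,267,66,.069),ray(s,375,66,.069)];print(P)
E
```

```text
[0.4380667  0.38737814 0.012     ] [0.57544231 0.37720463 0.012     ] -4.235373320899192
[0.43414964 0.28672528 0.012     ] [0.56742923 0.2781817  0.012     ] -3.6677953300027926
0.09934661738252222
[0.57143577 0.32769316 0.012     ]
gauge front mid from L1 corner [0.43501427 0.3374714 ] origin [0.59471584 0.32770363]
gauge front mid from L1 corner [0.43457887 0.33749994] origin [0.59418912 0.3263389 ]
gauge front mid from L1 corner [0.43414374 0.33753227] origin [0.59365051 0.32497882]
[array([0.5212996 , 0.35404676, 0.069     ]), array([0.51655989, 0.29542655, 0.069     ])]
```

Call:
{"name": "send_rows", "arguments": {
  "commands": [
    [1,[0.015,0.01,-0.05],[0,-0.0004,0.0015]],
    [1,[0,0,-0.06],[0,0,0]],
    [1,[0,0,-0.03],[0,0,0]],
    [1,[0,0,0],[0,0,0]]
  ]
}}

```text
clock: 12.3
tool_pos: [0.4235, 0.3287, 0.0154]
orientation: [179.9, -0.2, -94.1]
force: [-1.4, -0.7, -1.4]
opening: 0.0155
```

```bash
python3 - <<'E'
from h import *
go([.5087,.330,.014],-94)
E
```

```text
pos [0.4235 0.3287 0.0154] rpy [ 1.7988e+02 -1.7000e-01 -9.4120e+01] F [-1.4 -0.7 -1.4] open 0.0155
shift units [ 0.3407  0.005  -0.0057] turn units [ 0.00044 -0.00036  0.00034] deg [ 0.16 -0.13  0.12]
```

Call:
{"name": "send_rows", "arguments": {
  "commands": [
    [1,[0.085,0.005,0],[0.0004,-0.0003,0.0003]],
    [1,[0.085,0,0],[0,0,0]],
    [1,[0.085,0,0],[0,0,0]],
    [1,[0.05,0,0],[0,0,0]],
    [1,[0,0,0],[0,0,0]]
  ]
}}

```text
clock: 12.8
tool_pos: [0.5028, 0.3275, 0.0152]
orientation: [179.9, -0.1, -94.0]
force: [-1.0, 0.4, -1.7]
opening: 0.0158
```

```bash
python3 - <<'E'
from h import *
go([.5087,.330,.0055],-94)
s=snap('wrist','w11.png');np.savez('pics/w11.npz',**s)
t=snap('scene','s11.png');cv2.imwrite('pics/s11c.png',cv2.resize(t['color'][200:330,310:460],None,fx=5,fy=4.6,interpolation=cv2.INTER_CUBIC))
E
```

```text
pos [0.5028 0.3275 0.0152] rpy [ 1.7994e+02 -1.1000e-01 -9.4030e+01] F [-1.   0.4 -1.7] open 0.0158
shift units [ 0.0238  0.01   -0.0388] turn units [ 3.0e-04 -1.9e-04  9.0e-05] deg [ 0.11 -0.07  0.03]
```

View pics/w11.png

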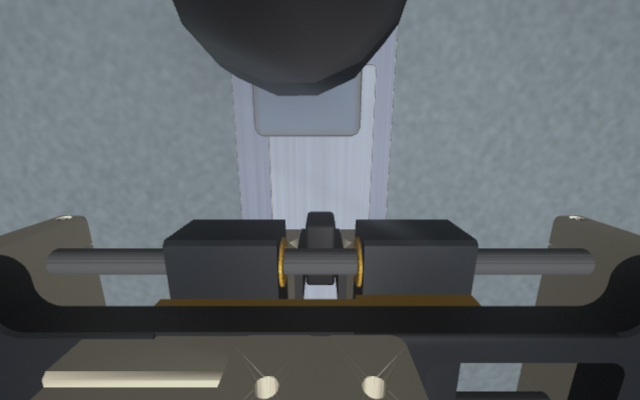

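View pics/s11c.png

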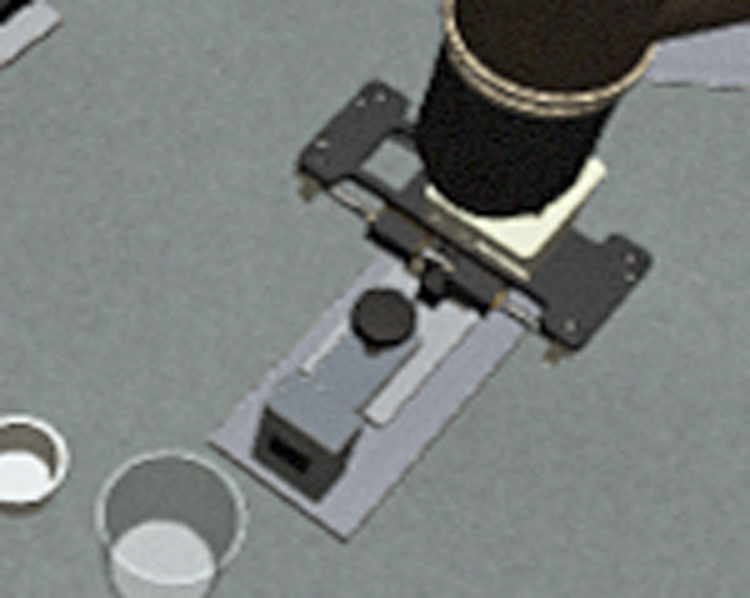

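Call:
{"name": "send_rows", "arguments": {
  "commands": [
    [1,[0.024,0.01,-0.01],[0,0,0]],
    [1,[0,0,-0.012],[0,0,0]],
    [1,[0,0,-0.01],[0,0,0]],
    [1,[0,0,0],[0,0,0]]
  ]
}}

```text
clock: 13.3
tool_pos: [0.5055, 0.3299, 0.0067]
orientation: [179.9, -0.2, -93.9]
force: [-0.2, -0.1, -2.3]
opening: 0.0158
```

```bash
python3 - <<'E'
from h import *
go([.5087,.330,.0055],-94)
E
```

```text
pos [0.5055 0.3299 0.0067] rpy [ 1.7986e+02 -1.5000e-01 -9.3940e+01] F [-0.2 -0.1 -2.3] open 0.0158
shift units [ 0.0127  0.0002 -0.0047] turn units [ 0.00039 -0.00042 -0.00017] deg [ 0.14 -0.15 -0.06]
```

Down until the force shows contact.

Call:
{"name": "send_rows", "arguments": {
  "commands": [
    [1,[0.012,0,-0.004],[0,0,0]],
    [1,[0,0,-0.005],[0,0,0]],
    [1,[0,0,0],[0,0,0]]
  ]
}}

```text
clock: 13.6
tool_pos: [0.5088, 0.3301, 0.0058]
orientation: [179.9, -0.2, -93.8]
force: [-0.5, 0.1, -0.5]
opening: 0.0156
```

Call:
{"name": "send_rows", "arguments": {
  "commands": [
    [1,[0,0,-0.004],[0,0,0]],
    [0.5,[0,0,0],[0,0,0]],
    [0.5,[0,0,0],[0,0,0]],
    [0.5,[0,0,0],[0,0,0]],
    [0.5,[0,0,0],[0,0,0]],
    [0.5,[0,0,0],[0,0,0]]
  ]
}}

```text
clock: 14.2
tool_pos: [0.5095, 0.3309, 0.0054]
orientation: [180.0, -0.1, -93.8]
force: [0.7, -0.2, -0.6]
opening: 0.0428
```

```bash
python3 - <<'E'
from h import *
go([.5935,.323,.18],-94)
E
```

```text
pos [0.5095 0.3309 0.0054] rpy [ 1.7999e+02 -7.0000e-02 -9.3820e+01] F [ 0.7 -0.2 -0.6] open 0.0428
shift units [ 0.3358 -0.0315  0.6984] turn units [ 1.9e-04 -5.0e-05 -4.9e-04] deg [ 0.07 -0.02 -0.18]
```

Call:
{"name": "send_rows", "arguments": {
  "commands": [
    [0.5,[0,0,0.1],[0,0,0]],
    [0.5,[0,0,0.1],[0,0,0]],
    [1,[-0.08,0,0.14],[0,0,0]],
    [1,[0,0,0.16],[0,0,0]],
    [1,[0,0,0.16],[0,0,0]],
    [1,[0,0,0.08],[0,0,0]],
    [1,[0,0,0],[0,0,0]]
  ]
}}

```text
clock: 14.9
tool_pos: [0.4871, 0.3286, 0.1956]
orientation: [179.8, -0.3, -93.8]
force: [0.2, -0.1, 0.5]
opening: 0.0093
```

```bash
python3 - <<'E'
from h import *
go([.5935,.323,.18],-94)
s=snap('wrist','w12.png');np.savez('pics/w12.npz',**s)
E
```

```text
pos [0.4871 0.3286 0.1956] rpy [179.85  -0.28 -93.84] F [ 0.2 -0.1  0.5] open 0.0093
shift units [ 0.4257 -0.0224 -0.0626] turn units [ 0.00075 -0.00047 -0.00043] deg [ 0.27 -0.17 -0.16]
```

View pics/w12.png

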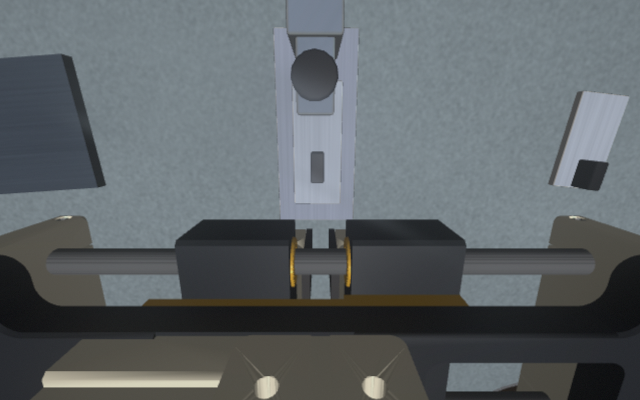

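```bash
python3 - <<'E'
from h import *
s=dict(np.load('pics/w12.npz'))
for p,z in [((314.5,73),.152),((317,166),.048),((295,203),.022),((341,203),.022)]: print(p,ray(s,*p,z))
E
```

```text
(314.5, 73) [0.59367852 0.32649087 0.152     ]
(317, 166) [0.5113173 0.3311288 0.048    ]
(295, 203) [0.46143235 0.36381071 0.022     ]
(341, 203) [0.45726361 0.30347956 0.022     ]
```

Call:
{"name": "send_rows", "arguments": {
  "commands": [
    [1,[0.106,-0.005,0],[0.0007,-0.0004,-0.0004]],
    [1,[0.106,-0.005,0],[0,0,0]],
    [1,[0.106,-0.005,0],[0,0,0]],
    [1,[0.106,-0.003,0],[0,0,0]],
    [1,[0,0,-0.05],[0,0,0]],
    [1,[0,0,-0.05],[0,0,0]],
    [1,[0,0,-0.05],[0,0,0]],
    [1,[0,0,0],[0,0,0]]
  ]
}}

```text
clock: 15.75
tool_pos: [0.5907, 0.3206, 0.1435]
orientation: [179.3, -0.5, -94.0]
force: [-0.3, -0.4, 0.6]
opening: 0.0
```

```bash
python3 - <<'E'
from h import *
go([.5935,.324,.135],-94)
E
```

```text
pos [0.5907 0.3206 0.1435] rpy [179.26  -0.53 -94.  ] F [-0.3 -0.4  0.6] open 0.0
shift units [ 0.0112  0.0134 -0.0339] turn units [ 0.00133 -0.00216  0.     ] deg [ 0.48 -0.78  0.  ]
```

Call:
{"name": "send_rows", "arguments": {
  "commands": [
    [1,[0.011,0.013,-0.03],[0.0013,-0.0021,0]],
    [1,[0,0,-0.02],[0,0,0]],
    [1,[0,0,0],[0,0,0]]
  ]
}}

```text
clock: 16.05
tool_pos: [0.5919, 0.3242, 0.1304]
orientation: [180.0, -0.1, -93.9]
force: [-0.2, -0.3, 0.8]
opening: 0.0004
```

```bash
python3 - <<'E'
from h import *
go([.5935,.324,.12],-94)
E
```

```text
pos [0.5919 0.3242 0.1304] rpy [ 1.7998e+02 -6.0000e-02 -9.3870e+01] F [-0.2 -0.3  0.8] open 0.0004
shift units [ 0.0063 -0.001  -0.0417] turn units [ 1.6e-04 -7.0e-05 -3.5e-04] deg [ 0.06 -0.02 -0.13]
```

Call:
{"name": "send_rows", "arguments": {
  "commands": [
    [1,[0.006,0,-0.02],[0,0,0]],
    [1,[0,0,-0.02],[0,0,0]],
    [1,[0,0,0],[0,0,0]]
  ]
}}

```text
clock: 16.35
tool_pos: [0.5935, 0.3247, 0.122]
orientation: [-179.9, 0.0, -93.8]
force: [-1.1, 0.0, 3.2]
opening: 0.0003
```

Call:
{"name": "send_rows", "arguments": {
  "commands": [
    [1,[0,0,-0.03],[0,0,0]],
    [1,[0,0,-0.03],[0,0,0]],
    [1,[0,0,0],[0,0,0]]
  ]
}}

```text
clock: 16.65
tool_pos: [0.5941, 0.3249, 0.1075]
orientation: [-179.9, 0.1, -93.8]
force: [-2.2, 0.6, 4.3]
opening: 0.0004
```

Call:
{"name": "send_rows", "arguments": {
  "commands": [
    [1,[0,0,-0.015],[0,0,0]],
    [1,[0,0,-0.012],[0,0,0]],
    [1,[0,0,0],[0,0,0]]
  ]
}}

```text
clock: 16.95
tool_pos: [0.5943, 0.325, 0.1064]
orientation: [-179.7, 0.1, -93.7]
force: [-1.5, -0.7, 4.0]
opening: 0.0002
```

Call:
{"name": "send_rows", "arguments": {
  "commands": [
    [1,[0,0,-0.02],[0,0,0]],
    [1,[0,0,-0.02],[0,0,0]]
  ]
}}

```text
clock: 17.15
tool_pos: [0.5951, 0.3253, 0.1049]
orientation: [-179.4, 0.2, -93.5]
force: [-20.2, -3.6, 42.0]
opening: 0.0005
```

Call:
{"name": "send_rows", "arguments": {
  "commands": [
    [1,[0,0,-0.003],[0,0,0]],
    [1,[0,0,-0.003],[0,0,0]]
  ]
}}

```text
clock: 17.35
tool_pos: [0.5949, 0.3253, 0.1069]
orientation: [-179.3, 0.2, -93.5]
force: [-1.0, -1.3, 2.9]
opening: 0.0002
```

Call:
{"name": "send_rows", "arguments": {
  "commands": [
    [1,[0,0,-0.004],[0,0,0]],
    [1,[0,0,-0.004],[0,0,0]],
    [1,[0,0,-0.004],[0,0,0]],
    [1,[0,0,-0.004],[0,0,0]]
  ]
}}

```text
clock: 17.75
tool_pos: [0.5951, 0.3253, 0.1052]
orientation: [-179.3, 0.2, -93.5]
force: [-6.5, -1.7, 15.9]
opening: 0.0002
```

Pressed at about 16 N; hold for over a second like this.

Call:
{"name": "send_rows", "arguments": {
  "commands": [
    [1,[0,0,-0.003],[0,0,0]],
    [1,[0,0,-0.003],[0,0,0]],
    [1,[0,0,-0.003],[0,0,0]],
    [1,[0,0,-0.003],[0,0,0]],
    [1,[0,0,-0.003],[0,0,0]],
    [1,[0,0,-0.003],[0,0,0]]
  ]
}}

```text
clock: 18.35
tool_pos: [0.595, 0.3253, 0.1052]
orientation: [-179.2, 0.2, -93.4]
force: [-4.3, -1.7, 10.8]
opening: 0.0004
```

Call:
{"name": "send_rows", "arguments": {
  "commands": [
    [1,[0,0,-0.003],[0,0,0]],
    [1,[0,0,-0.003],[0,0,0]],
    [1,[0,0,-0.003],[0,0,0]],
    [1,[0,0,-0.003],[0,0,0]],
    [1,[0,0,-0.003],[0,0,0]],
    [1,[0,0,-0.003],[0,0,0]]
  ]
}}

```text
clock: 18.95
tool_pos: [0.5951, 0.3252, 0.1052]
orientation: [-179.1, 0.2, -93.3]
force: [-3.9, -1.7, 11.3]
opening: 0.0002
```

```bash
python3 - <<'E'
from h import *
go([.5935,.324,.12],-94)
t=snap('scene','s13.png');cv2.imwrite('pics/s13c.png',cv2.resize(t['color'][190:330,310:460],None,fx=5,fy=4.2,interpolation=cv2.INTER_CUBIC))
E
```

```text
pos [0.5951 0.3252 0.1052] rpy [-179.12    0.18  -93.29] F [-3.9 -1.7 11.3] open 0.0002
shift units [-0.0063 -0.005   0.059 ] turn units [-0.00034  0.00248 -0.00197] deg [-0.12  0.89 -0.71]
```

View pics/s13c.png

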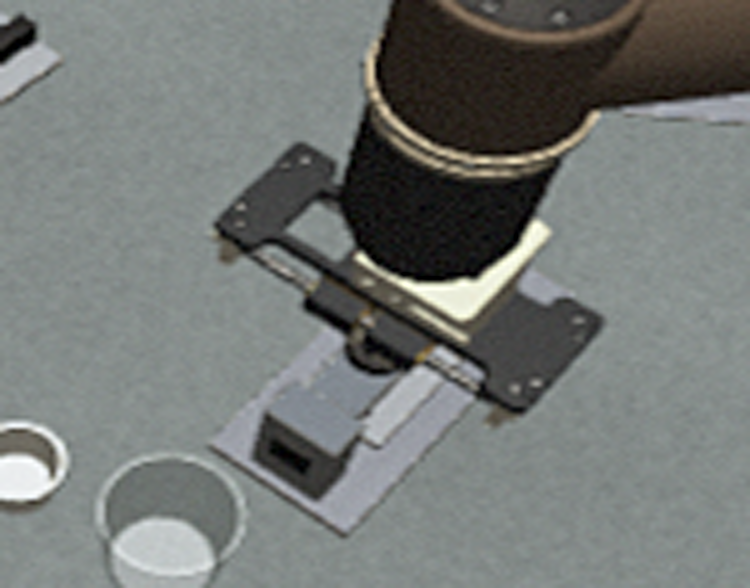

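Call:
{"name": "send_rows", "arguments": {
  "commands": [
    [1,[-0.006,-0.005,0.04],[0,0.0025,-0.002]],
    [1,[0,0,0.06],[0,0,0]],
    [1,[0,0,0.08],[0,0,0]],
    [1,[0,0,0.12],[0,0,0]],
    [0.5,[-0.1,0.005,0.05],[0,0,0]],
    [0.5,[-0.12,0.01,0],[0,0,0]],
    [0.5,[-0.12,0.01,0],[0,0,0]],
    [0.5,[-0.08,0,-0.02],[0,0,0]],
    [0.5,[0,0,0],[0,0,0]]
  ]
}}

```text
clock: 19.9
tool_pos: [0.486, 0.3303, 0.1878]
orientation: [179.9, 0.0, -94.1]
force: [-0.0, 0.4, 0.6]
opening: 0.0349
```

```bash
python3 - <<'E'
from h import *
go([.511,.331,.05],-94)
s=snap('wrist','w14.png');np.savez('pics/w14.npz',**s)
t=snap('top','t14.png')
E
```

```text
pos [0.486  0.3303 0.1878] rpy [ 1.7989e+02  4.0000e-02 -9.4120e+01] F [-0.   0.4  0.6] open 0.0349
shift units [ 0.1001  0.0029 -0.5512] turn units [-0.00013 -0.00029  0.00033] deg [-0.05 -0.1   0.12]
```

View pics/w14.png

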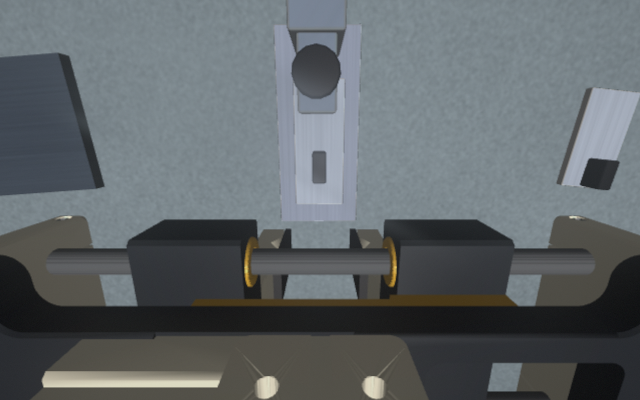

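Call:
{"name": "send_rows", "arguments": {
  "commands": [
    [0.5,[0,0,-0.16],[0,0,0]],
    [0.5,[0,0,-0.16],[0,0,0]],
    [0.5,[0.05,0.002,-0.1],[0,0,0]],
    [0.5,[0.04,0,-0.08],[0,0,0]],
    [0.5,[0,0,-0.08],[0,0,0]],
    [0.5,[0,0,0],[0,0,0]]
  ]
}}

```text
clock: 20.6
tool_pos: [0.5173, 0.332, 0.0388]
orientation: [-179.8, 0.2, -94.2]
force: [-0.9, -0.6, -1.7]
opening: 0.0438
```

```bash
python3 - <<'E'
from h import *
go([.5098,.3310,.0055],-94)
E
```

```text
pos [0.5173 0.332  0.0388] rpy [-179.81    0.21  -94.23] F [-0.9 -0.6 -1.7] open 0.0438
shift units [-0.0299 -0.0041 -0.1332] turn units [-0.00054  0.00057  0.00063] deg [-0.2   0.21  0.23]
```

Call:
{"name": "send_rows", "arguments": {
  "commands": [
    [0.5,[-0.03,-0.004,-0.03],[-0.0005,0.0006,0.0006]],
    [0.5,[0,0,-0.04],[0,0,0]],
    [0.5,[0,0,-0.03],[0,0,0]],
    [0.5,[0,0,0],[0,0,0]]
  ]
}}

```text
clock: 21.0
tool_pos: [0.5111, 0.3318, 0.0138]
orientation: [-179.9, 0.1, -94.0]
force: [0.6, -0.4, -0.3]
opening: 0.0436
```

```bash
python3 - <<'E'
from h import *
go([.5098,.3310,.0055],-94)
E
```

```text
pos [0.5111 0.3318 0.0138] rpy [-1.7992e+02  8.0000e-02 -9.4010e+01] F [ 0.6 -0.4 -0.3] open 0.0436
shift units [-0.0054 -0.0034 -0.033 ] turn units [-2.2e-04  2.4e-04  2.0e-05] deg [-0.08  0.08  0.01]
```

Call:
{"name": "send_rows", "arguments": {
  "commands": [
    [0.5,[-0.005,-0.003,-0.018],[0,0,0]],
    [0.5,[0,0,-0.018],[0,0,0]],
    [0.8,[0,0,0],[0,0,0]],
    [1,[0,0,0],[0,0,0]],
    [1,[0,0,0],[0,0,0]],
    [1,[0,0,0],[0,0,0]],
    [1,[0,0,0],[0,0,0]],
    [1,[0,0,0],[0,0,0]]
  ]
}}

```text
clock: 21.8
tool_pos: [0.5105, 0.3321, 0.006]
orientation: [-179.8, 0.2, -94.0]
force: [-0.4, 0.7, -0.5]
opening: 0.0156
```

```bash
python3 - <<'E'
from h import *
go([.42,.336,.05],-94)
E
```

```text
pos [0.5105 0.3321 0.006 ] rpy [-179.8     0.23  -93.96] F [-0.4  0.7 -0.5] open 0.0156
shift units [-0.3619  0.0155  0.1758] turn units [-0.0006   0.0006  -0.00011] deg [-0.22  0.21 -0.04]
```

Call:
{"name": "send_rows", "arguments": {
  "commands": [
    [1,[0,0,0.03],[-0.0006,0.0006,0]],
    [1,[0,0,0.01],[0,0,0]],
    [1,[-0.1,0.006,0],[0,0,0]],
    [1,[-0.13,0.008,0],[0,0,0]],
    [1,[-0.13,0.008,0.03],[0,0,0]],
    [1,[0,0,0.12],[0,0,0]],
    [1,[0,0,0.12],[0,0,0]],
    [1,[0,0,0],[0,0,0]]
  ]
}}

```text
clock: 22.6
tool_pos: [0.417, 0.3368, 0.0868]
orientation: [179.9, -0.1, -94.0]
force: [0.2, 0.5, -1.3]
opening: 0.0156
```

```bash
python3 - <<'E'
from h import *
go([.42,.336,.05],-94)
E
```

```text
pos [0.417  0.3368 0.0868] rpy [ 1.7993e+02 -1.1000e-01 -9.4010e+01] F [ 0.2  0.5 -1.3] open 0.0156
shift units [ 0.0121 -0.0031 -0.1471] turn units [ 2.9e-04 -2.1e-04  2.0e-05] deg [ 0.1  -0.08  0.01]
```

Call:
{"name": "send_rows", "arguments": {
  "commands": [
    [1,[0.03,-0.17,0],[0,0,0]],
    [1,[0.03,-0.17,0],[0,0,0]],
    [1,[0.03,-0.17,0],[0,0,0]],
    [1,[0.03,-0.17,0],[0,0,0]],
    [1,[0.03,-0.17,0],[0,0,0]],
    [1,[0.03,-0.17,0],[0,0,0]],
    [1,[0.03,-0.17,0],[0,0,0]],
    [1,[0.03,-0.17,0],[0,0,0]],
    [1,[0,0,0],[0,0,0]]
  ]
}}

```text
clock: 23.5
tool_pos: [0.4764, -0.0134, 0.0869]
orientation: [-179.9, 0.2, -93.8]
force: [-0.4, 0.4, -2.3]
opening: 0.0156
```

```bash
python3 - <<'E'
from h import *
go([.5103,-.3511,.08],-96)
E
```

```text
pos [ 0.4764 -0.0134  0.0869] rpy [-179.94    0.2   -93.81] F [-0.4  0.4 -2.3] open 0.0156
shift units [ 0.1357 -1.3509 -0.0277] turn units [-0.00055  0.00021 -0.00609] deg [-0.2   0.08 -2.19]
```

Call:
{"name": "send_rows", "arguments": {
  "commands": [
    [1,[0.016,-0.17,0],[0,0,-0.0008]],
    [1,[0.016,-0.17,0],[0,0,-0.0008]],
    [1,[0.016,-0.17,0],[0,0,-0.0008]],
    [1,[0.016,-0.17,0],[0,0,-0.0008]],
    [1,[0.016,-0.17,0],[0,0,-0.0008]],
    [1,[0.016,-0.17,0],[0,0,-0.0008]],
    [1,[0.016,-0.17,0],[0,0,-0.0008]],
    [1,[0.016,-0.14,0],[0,0,-0.0006]],
    [1,[0,0,0],[0,0,0]]
  ]
}}

```text
clock: 24.4
tool_pos: [0.5085, -0.3581, 0.0838]
orientation: [-179.9, 0.3, -96.1]
force: [-0.3, 0.2, -2.4]
opening: 0.0158
```

```bash
python3 - <<'E'
from h import *
go([.5103,-.3511,.06],-96)
s=snap('wrist','w15.png');np.savez('pics/w15.npz',**s)
E
```

```text
pos [ 0.5085 -0.3581  0.0838] rpy [-179.95    0.31  -96.08] F [-0.3  0.2 -2.4] open 0.0158
shift units [ 0.0071  0.028  -0.0952] turn units [-0.00084  0.00023  0.00023] deg [-0.3   0.08  0.08]
```

View pics/w15.png

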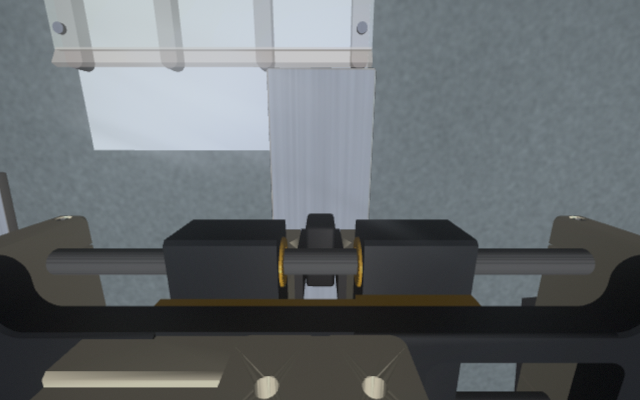

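Call:
{"name": "send_rows", "arguments": {
  "commands": [
    [1,[0.004,0.028,-0.1],[-0.0008,0.0002,0.0002]],
    [1,[0,0,-0.1],[0,0,0]],
    [1,[0,0,-0.07],[0,0,0]],
    [1,[0,0,0],[0,0,0]]
  ]
}}

```text
clock: 24.85
tool_pos: [0.5086, -0.3461, 0.0136]
orientation: [180.0, 0.1, -96.0]
force: [0.1, 0.6, -2.7]
opening: 0.0158
```

```bash
python3 - <<'E'
from h import *
go([.5103,-.3511,.0035],-96)
s=snap('wrist','w16.png');np.savez('pics/w16.npz',**s)
cv2.imwrite('pics/w16c.png',cv2.resize(s['color'][0:200,200:440],None,fx=3,fy=3,interpolation=cv2.INTER_CUBIC))
E
```

```text
pos [ 0.5086 -0.3461  0.0136] rpy [ 1.7997e+02  1.1000e-01 -9.6020e+01] F [ 0.1  0.6 -2.7] open 0.0158
shift units [ 0.0069 -0.02   -0.0406] turn units [-3.1e-04 -6.0e-05  4.0e-05] deg [-0.11 -0.02  0.02]
```

View pics/w16c.png

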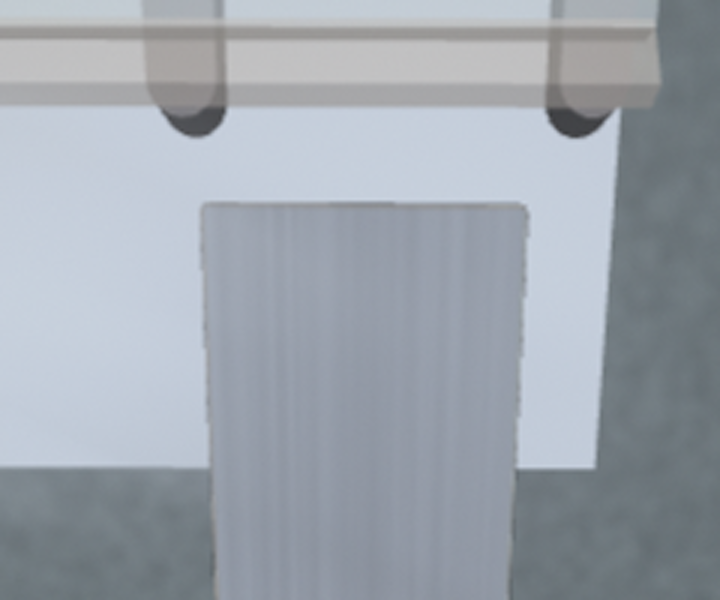

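```bash
cat > meas.py <<'E'
from h import *
def m(f,off,k,n1,n2,c1,c2,zt,side,a1=None,a2=None):
    s=dict(np.load('pics/'+f)); N1=cp(s,off,k,n1,.008)[:2];N2=cp(s,off,k,n2,.008)[:2];C1=cp(s,off,k,c1,zt)[:2];C2=cp(s,off,k,c2,zt)[:2]
    ang=lambda a,b:np.degrees(np.arctan2(b[1]-a[1],b[0]-a[0]))+90
    print('noses',N1,N2,np.hypot(*(N1-N2)),ang(N1,N2)); print('front',C1,C2,np.hypot(*(C1-C2)),ang(C1,C2))
    th=np.radians(-6.1); ex=np.array([np.cos(th),np.sin(th)]);ey=np.array([-np.sin(th),np.cos(th)])
    d=(C1+C2)/2-(N1+N2)/2; print('front rel nose-mid: x %.1f mm  y(rack) %.1f mm'%(d@ex*1e3,d@ey*1e3))
    if a1: A1=cp(s,off,k,a1,.008)[:2];A2=cp(s,off,k,a2,.008)[:2];print('apron ang',ang(A1,A2))
E
python3 - <<'E'
from meas import *
m('w16.npz',(200,0),3,(196,137),(577,138),(203,205),(526,205),.0296,-1,(0,467),(596,469))
E
```

```text
noses [ 0.6267534 -0.3240838] [ 0.61843532 -0.40023618] 0.07660532016396458 -6.233671095509706
front [ 0.60957728 -0.32690274] [ 0.6033722 -0.3850786] 0.058505844888781876 -6.088193541476471
front rel nose-mid: x -16.7 mm  y(rack) 4.4 mm
apron ang -6.236546223740902
```

Call:
{"name": "send_rows", "arguments": {
  "commands": [
    [1,[0,-0.018,-0.016],[-0.0003,0,0]],
    [1,[0,0,-0.012],[0,0,0]],
    [1,[0,0,0],[0,0,0]]
  ]
}}

```text
clock: 25.2
tool_pos: [0.5115, -0.3508, 0.0103]
orientation: [-179.7, -0.1, -95.9]
force: [-0.3, 1.6, -2.1]
opening: 0.016
```

```bash
python3 - <<'E'
from h import *
go([.5103,-.3505,.0035],-96)
s=snap('wrist','w17.png');np.savez('pics/w17.npz',**s)
cv2.imwrite('pics/w17c.png',cv2.resize(s['color'][0:200,200:440],None,fx=3,fy=3,interpolation=cv2.INTER_CUBIC))
E
```

```text
pos [ 0.5115 -0.3508  0.0103] rpy [-1.7972e+02 -1.1000e-01 -9.5870e+01] F [-0.3  1.6 -2.1] open 0.016
shift units [-0.0049  0.001  -0.0274] turn units [ 0.00037  0.00076 -0.00037] deg [ 0.13  0.27 -0.13]
```

View pics/w17c.png

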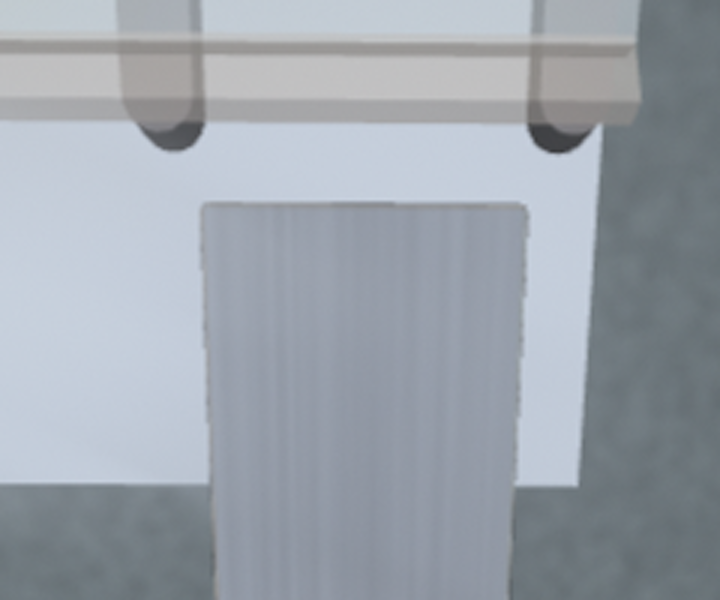

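```bash
python3 - <<'E'
from meas import *
m('w17.npz',(200,0),3,(174,152),(557,153),(203,205),(526,205),.0263,-1,(0,485),(579,487))
E
```

```text
noses [ 0.62663726 -0.32411263] [ 0.61863009 -0.39990567] 0.07621482323032455 -6.030653188298729
front [ 0.61246798 -0.33116328] [ 0.606436   -0.38954798] 0.0586954687396388 -5.8985543910496006
front rel nose-mid: x -13.3 mm  y(rack) 0.2 mm
apron ang -6.116521335720336
```

Call:
{"name": "send_rows", "arguments": {
  "commands": [
    [1,[0,0,-0.016],[0.0003,0.0007,-0.0003]],
    [1,[0,0,-0.012],[0,0,0]],
    [1,[0,0,0],[0,0,0]]
  ]
}}

```text
clock: 25.55
tool_pos: [0.5124, -0.3512, 0.0043]
orientation: [-179.9, -0.1, -96.0]
force: [-0.4, -0.4, -1.3]
opening: 0.0158
```

```bash
python3 - <<'E'
from h import *
go([.5103,-.3505,.003],-96)
E
```

```text
pos [ 0.5124 -0.3512  0.0043] rpy [-1.7986e+02 -5.0000e-02 -9.6000e+01] F [-0.4 -0.4 -1.3] open 0.0158
shift units [-0.0083  0.003  -0.0052] turn units [ 0.00018  0.00038 -0.     ] deg [ 0.07  0.14 -0.  ]
```

Call:
{"name": "send_rows", "arguments": {
  "commands": [
    [1,[0.03,-0.003,-0.006],[0,0.0003,0]],
    [1,[0.03,-0.003,-0.002],[0,0,0]],
    [1,[0,0,0],[0,0,0]]
  ]
}}

```text
clock: 25.85
tool_pos: [0.5289, -0.3531, 0.0023]
orientation: [-180.0, -0.1, -96.0]
force: [0.7, -0.4, -1.6]
opening: 0.0159
```

```bash
python3 - <<'E'
from h import *
go([.5103,-.3505,.003],-96)
s=snap('wrist','w18.png');np.savez('pics/w18.npz',**s)
cv2.imwrite('pics/w18c.png',cv2.resize(s['color'][0:200,200:440],None,fx=3,fy=3,interpolation=cv2.INTER_CUBIC))
E
```

```text
pos [ 0.5289 -0.3531  0.0023] rpy [-1.7995e+02 -8.0000e-02 -9.6000e+01] F [ 0.7 -0.4 -1.6] open 0.0159
shift units [-0.0745  0.0106  0.0028] turn units [2.4e-04 1.1e-04 1.0e-05] deg [0.08 0.04 0.  ]
```

View pics/w18c.png

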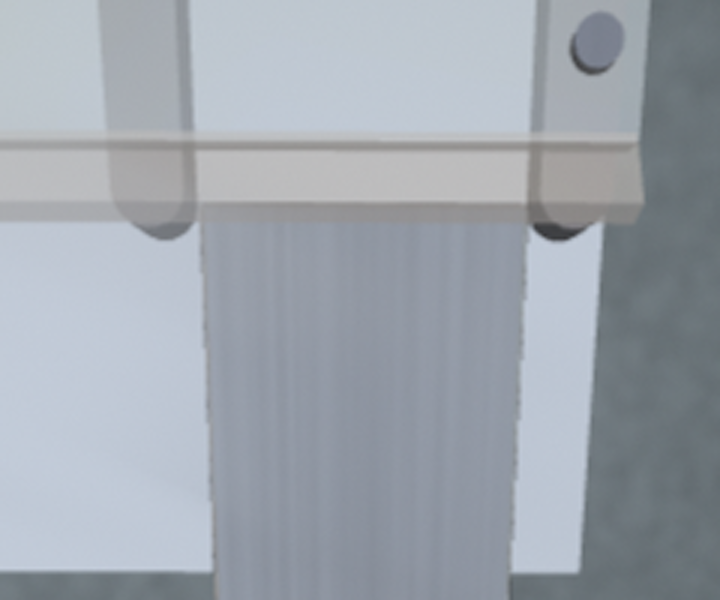

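Call:
{"name": "send_rows", "arguments": {
  "commands": [
    [1,[0.02,-0.001,0],[0,0,0]],
    [1,[0.02,-0.002,0],[0,0,0]],
    [1,[0.02,-0.002,0],[0,0,0]]
  ]
}}

```text
clock: 26.2
tool_pos: [0.5439, -0.3543, 0.0024]
orientation: [-180.0, -0.1, -96.0]
force: [-0.1, -0.5, -1.2]
opening: 0.0158
```

```bash
python3 - <<'E'
from h import *
go([.5910,-.3594,.003],-96)
E
```

```text
pos [ 0.5439 -0.3543  0.0024] rpy [-1.800e+02 -6.000e-02 -9.602e+01] F [-0.1 -0.5 -1.2] open 0.0158
shift units [ 0.1885 -0.0205  0.0023] turn units [ 1.7e-04 -1.0e-05  6.0e-05] deg [ 0.06 -0.    0.02]
```

Call:
{"name": "send_rows", "arguments": {
  "commands": [
    [1,[0.024,-0.0025,0],[0,0,0]],
    [1,[0.024,-0.0025,0],[0,0,0]],
    [1,[0.024,-0.0025,0],[0,0,0]],
    [1,[0.024,-0.0025,0],[0,0,0]]
  ]
}}

```text
clock: 26.6
tool_pos: [0.5701, -0.3569, 0.0024]
orientation: [-180.0, -0.1, -96.0]
force: [-0.6, 0.1, -1.4]
opening: 0.0158
```

```bash
python3 - <<'E'
from h import *
go([.5910,-.3594,.003],-96)
s=snap('wrist','w19.png');np.savez('pics/w19.npz',**s)
cv2.imwrite('pics/w19c.png',cv2.resize(s['color'][0:240,200:440],None,fx=3,fy=2.5,interpolation=cv2.INTER_CUBIC))
E
```

```text
pos [ 0.5701 -0.3569  0.0024] rpy [-1.800e+02 -6.000e-02 -9.602e+01] F [-0.6  0.1 -1.4] open 0.0158
shift units [ 0.0835 -0.0098  0.0026] turn units [ 1.7e-04 -2.0e-05  5.0e-05] deg [ 0.06 -0.01  0.02]
```

View pics/w19c.png

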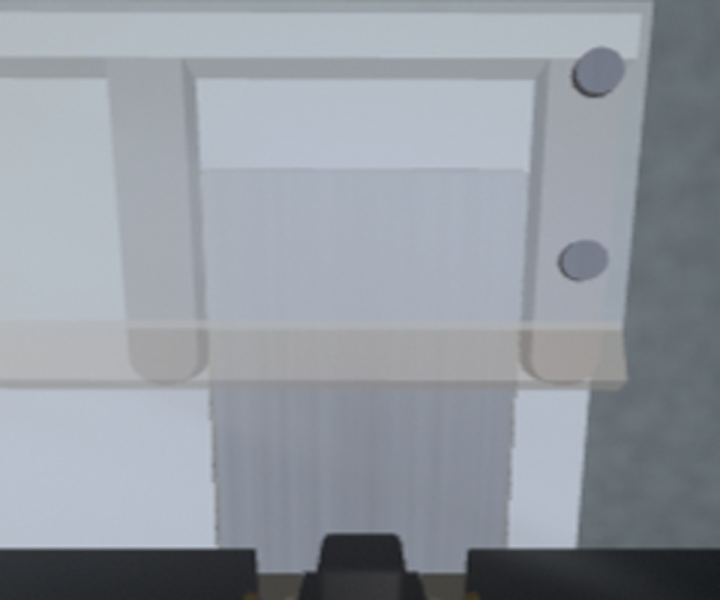

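Call:
{"name": "send_rows", "arguments": {
  "commands": [
    [1,[0.02,-0.002,0],[0,0,0]],
    [1,[0.02,-0.002,0],[0,0,0]],
    [1,[0.02,-0.002,0],[0,0,0]]
  ]
}}

```text
clock: 26.95
tool_pos: [0.5869, -0.3587, 0.0023]
orientation: [-180.0, -0.1, -96.0]
force: [0.0, 0.5, -0.5]
opening: 0.0159
```

Call:
{"name": "send_rows", "arguments": {
  "commands": [
    [1,[0.01,-0.001,0],[0,0,0]],
    [1,[0.008,-0.001,0],[0,0,0]]
  ]
}}

```text
clock: 27.15
tool_pos: [0.5901, -0.3591, 0.002]
orientation: [179.8, -0.1, -96.0]
force: [-11.4, 1.3, 6.5]
opening: 0.016
```

Call:
{"name": "send_rows", "arguments": {
  "commands": [
    [1,[0.006,0,0],[0,0,0]],
    [0.5,[0.002,0,0],[0,0,0]],
    [0.5,[0,0,0],[0,0,0]],
    [0.5,[0,0,0],[0,0,0]],
    [0.5,[0,0,0],[0,0,0]],
    [0.5,[0,0,0],[0,0,0]]
  ]
}}

```text
clock: 27.75
tool_pos: [0.5919, -0.3595, 0.0028]
orientation: [179.8, -0.1, -96.0]
force: [-0.4, -0.5, 0.8]
opening: 0.0429
```

```bash
python3 - <<'E'
from h import *
go([.5910,-.3594,.003],-96)
s=snap('wrist','w20.png');np.savez('pics/w20.npz',**s)
cv2.imwrite('pics/w20c.png',cv2.resize(s['color'][0:240,200:440],None,fx=3,fy=2.5,interpolation=cv2.INTER_CUBIC))
E
```

```text
pos [ 0.5919 -0.3595  0.0028] rpy [ 1.7978e+02 -7.0000e-02 -9.6030e+01] F [-0.4 -0.5  0.8] open 0.0429
shift units [-0.0037  0.0004  0.0009] turn units [ 1.2e-04 -6.2e-04  8.0e-05] deg [ 0.04 -0.22  0.03]
```

View pics/w20c.png

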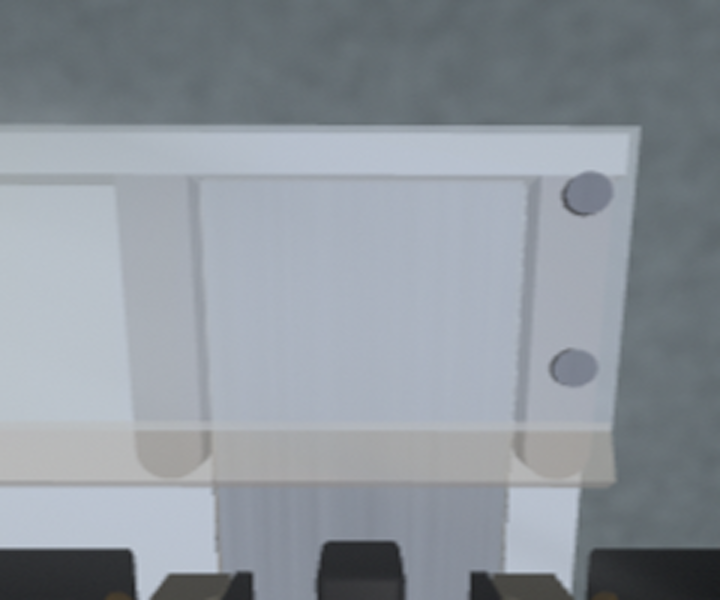

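Call:
{"name": "send_rows", "arguments": {
  "commands": [
    [0.5,[0,0,0.15],[0,0,0]],
    [0.5,[0,0,0.16],[0,0,0]],
    [0.5,[0,0,0.16],[0,0,0]],
    [0.5,[-0.06,0.17,0.08],[0,0,-0.001]],
    [0.5,[-0.06,0.17,0],[0,0,-0.001]],
    [0.5,[-0.06,0.17,0],[0,0,-0.001]],
    [0.5,[-0.06,0.17,0],[0,0,-0.001]],
    [0.5,[-0.06,0.17,0],[0,0,-0.001]],
    [0.5,[-0.06,0.17,0],[0,0,-0.001]],
    [0.5,[-0.06,0.17,0],[0,0,-0.001]],
    [0.5,[-0.06,0.17,0],[0,0,-0.001]],
    [0.5,[0,0,0],[0,0,0]]
  ]
}}

```text
clock: 29.0
tool_pos: [0.4662, -0.009, 0.1451]
orientation: [-179.9, 0.1, -99.2]
force: [0.6, 0.7, 0.0]
opening: 0.0438
```

```bash
python3 - <<'E'
from h import *
go([.475,-.0175,-.0067],-99.5)
s=snap('wrist','w21.png');np.savez('pics/w21.npz',**s)
t=snap('top','t21.png');np.savez('pics/t21.npz',**t)
E
```

```text
pos [ 0.4662 -0.009   0.1451] rpy [-1.7995e+02  1.4000e-01 -9.9170e+01] F [0.6 0.7 0. ] open 0.0438
shift units [ 0.0352 -0.0341 -0.6071] turn units [-0.00036  0.00021 -0.00091] deg [-0.13  0.08 -0.33]
```

View pics/w21.png

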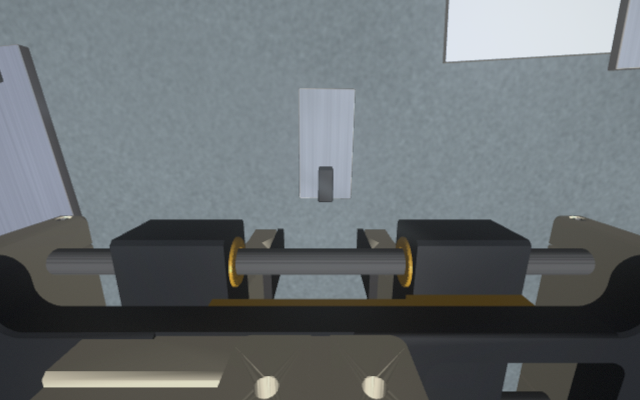

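View pics/t21.png

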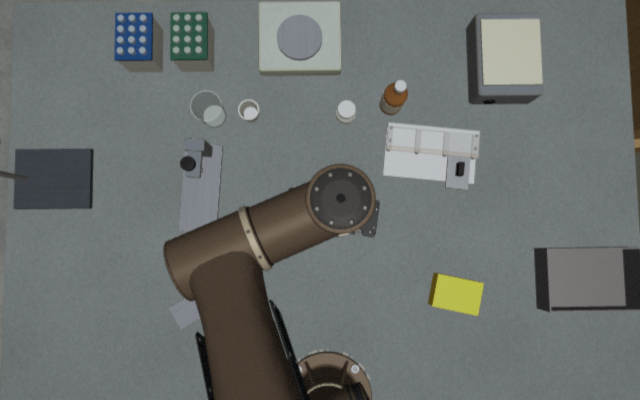

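```bash
python3 - <<'E'
from h import *
s=dict(np.load('pics/w21.npz'))
P=np.array([ray(s,*p,.01)[:2] for p in [(300,88.5),(354,90),(352,198),(301,198)]]);d=np.diff(np.vstack([P,P[:1]]),axis=0);print(P,np.hypot(*d.T),np.degrees(np.arctan2(d[:,1],d[:,0])),P.mean(0))
Q=np.array([ray(s,*p,.036)[:2] for p in [(319,168),(332,168),(333,201),(319.5,201)]]);print(Q,Q.mean(0))
E
```

```text
[[ 0.57647979 -0.00385651]
 [ 0.56582192 -0.06009618]
 [ 0.44932493 -0.04245884]
 [ 0.45880669  0.01623627]] [0.05724064 0.11782455 0.05945603 0.1193762 ] [-100.73075408  171.39094794   80.82356774   -9.68985088] [ 0.51260833 -0.02254381]
[[ 0.49342475 -0.01086337]
 [ 0.49126172 -0.02422432]
 [ 0.4560278  -0.01997712]
 [ 0.45833721 -0.00567796]] [ 0.47476287 -0.01518569]
```

Call:
{"name": "send_rows", "arguments": {
  "commands": [
    [0.5,[0.017,-0.015,-0.12],[-0.0003,0.0002,-0.0006]],
    [0.5,[0.017,-0.015,-0.12],[0,0,0]],
    [0.5,[0,0,-0.12],[0,0,0]],
    [0.5,[0,0,-0.06],[0,0,0]],
    [0.5,[0,0,0],[0,0,0]]
  ]
}}

```text
clock: 29.6
tool_pos: [0.4793, -0.0234, 0.0381]
orientation: [-179.7, 0.1, -99.7]
force: [-0.9, -0.1, -0.5]
opening: 0.0439
```

```bash
python3 - <<'E'
from h import *
go([.4748,-.0165,-.0067],-99.4)
E
```

```text
pos [ 0.4793 -0.0234  0.0381] rpy [-1.7972e+02  7.0000e-02 -9.9730e+01] F [-0.9 -0.1 -0.5] open 0.0439
shift units [-0.0179  0.0277 -0.1791] turn units [-7.0e-05  8.0e-04  9.2e-04] deg [-0.02  0.29  0.33]
```

Call:
{"name": "send_rows", "arguments": {
  "commands": [
    [0.5,[-0.018,0.028,-0.03],[0,0.0008,0.0009]],
    [0.5,[0,0,0],[0,0,0]],
    [0.5,[0,0,-0.06],[0,0,0]],
    [0.5,[0,0,-0.05],[0,0,0]],
    [0.5,[0,0,0],[0,0,0]]
  ]
}}

```text
clock: 30.1
tool_pos: [0.4779, -0.0168, 0.0052]
orientation: [-179.7, 0.2, -99.5]
force: [0.5, -0.1, -0.2]
opening: 0.0443
```

```bash
python3 - <<'E'
from h import *
go([.4748,-.0165,-.0067],-99.4)
E
```

```text
pos [ 0.4779 -0.0168  0.0052] rpy [-1.7973e+02  1.5000e-01 -9.9510e+01] F [ 0.5 -0.1 -0.2] open 0.0443
shift units [-0.0123  0.0012 -0.0476] turn units [-0.00029  0.00082  0.0003 ] deg [-0.1   0.29  0.11]
```

Call:
{"name": "send_rows", "arguments": {
  "commands": [
    [0.5,[-0.012,0,-0.024],[-0.0003,0.0008,0.0003]],
    [0.5,[0,0,-0.024],[0,0,0]],
    [0.8,[0,0,0],[0,0,0]],
    [1,[0,0,0],[0,0,0]],
    [1,[0,0,0],[0,0,0]],
    [1,[0,0,0],[0,0,0]],
    [1,[0,0,0],[0,0,0]],
    [1,[0,0,0],[0,0,0]]
  ]
}}

```text
clock: 30.9
tool_pos: [0.4769, -0.016, -0.0045]
orientation: [-179.8, 0.1, -99.3]
force: [0.0, -0.2, -1.1]
opening: 0.0158
```

```bash
python3 - <<'E'
from h import *
go([.4237,.335,.055],-94)
s=snap('wrist','w22.png');np.savez('pics/w22.npz',**s)
E
```

```text
pos [ 0.4769 -0.016  -0.0045] rpy [-1.7976e+02  1.2000e-01 -9.9330e+01] F [ 0.  -0.2 -1.1] open 0.0158
shift units [-0.2126  1.4039  0.2379] turn units [-0.00024  0.00071  0.01482] deg [-0.09  0.26  5.33]
```

View pics/w22.png

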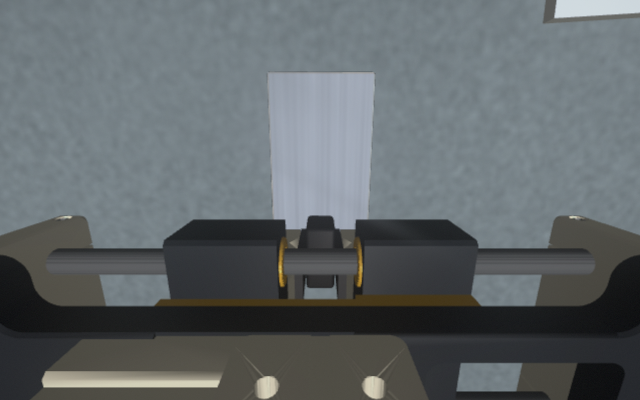

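Call:
{"name": "send_rows", "arguments": {
  "commands": [
    [1,[0,0,0.08],[0,0.0007,0]],
    [1,[0,0,0.09],[0,0,0]],
    [1,[0,0,0.09],[0,0,0]],
    [1,[-0.025,0.17,0],[0,0,0.0018]],
    [1,[-0.025,0.17,0],[0,0,0.0018]],
    [1,[-0.025,0.17,0],[0,0,0.0018]],
    [1,[-0.025,0.17,0],[0,0,0.0018]],
    [1,[-0.025,0.17,0],[0,0,0.0018]],
    [1,[-0.025,0.17,0],[0,0,0.0018]],
    [1,[-0.025,0.17,0],[0,0,0.0018]],
    [1,[-0.025,0.17,0],[0,0,0.0018]],
    [1,[0,0,0],[0,0,0]]
  ]
}}

```text
clock: 32.15
tool_pos: [0.4209, 0.3355, 0.0627]
orientation: [179.9, 0.1, -94.3]
force: [0.4, -1.8, -1.3]
opening: 0.0158
```

```bash
python3 - <<'E'
from h import *
go([.4237,.335,.016],-94)
s=snap('wrist','w23.png')
E
```

```text
pos [0.4209 0.3355 0.0627] rpy [ 1.7986e+02  1.4000e-01 -9.4330e+01] F [ 0.4 -1.8 -1.3] open 0.0158
shift units [ 0.0111 -0.0018 -0.187 ] turn units [-0.00042 -0.00035  0.00093] deg [-0.15 -0.13  0.33]
```

View pics/w23.png

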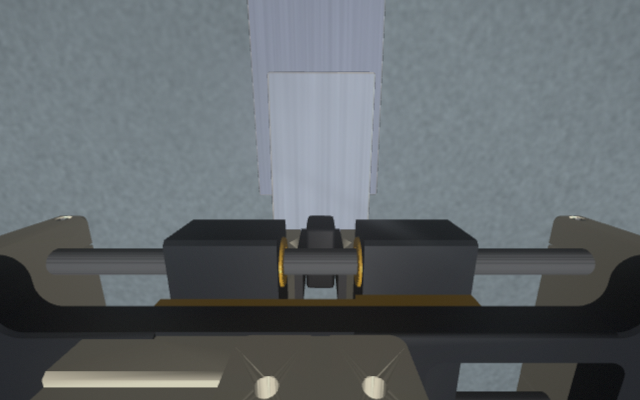

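Call:
{"name": "send_rows", "arguments": {
  "commands": [
    [1,[0.01,0,-0.07],[-0.0004,-0.0003,0.0009]],
    [1,[0,0,-0.08],[0,0,0]],
    [1,[0,0,-0.03],[0,0,0]],
    [1,[0,0,0],[0,0,0]]
  ]
}}

```text
clock: 32.6
tool_pos: [0.4222, 0.331, 0.0159]
orientation: [179.8, -0.2, -94.1]
force: [-1.3, 0.2, -0.9]
opening: 0.0156
```

```bash
python3 - <<'E'
from h import *
go([.5105,.3305,.0165],-94)
E
```

```text
pos [0.4222 0.331  0.0159] rpy [ 1.7985e+02 -1.7000e-01 -9.4090e+01] F [-1.3  0.2 -0.9] open 0.0156
shift units [ 0.3534 -0.0022  0.0026] turn units [ 0.00043 -0.00046  0.00024] deg [ 0.15 -0.17  0.09]
```

Call:
{"name": "send_rows", "arguments": {
  "commands": [
    [1,[0.085,0,0.004],[0.0004,-0.0004,0.0002]],
    [1,[0.085,0,0],[0,0,0]],
    [1,[0.085,0,0],[0,0,0]],
    [1,[0.08,0,0],[0,0,0]],
    [1,[0,0,0],[0,0,0]]
  ]
}}

```text
clock: 33.1
tool_pos: [0.5098, 0.3289, 0.0207]
orientation: [-179.9, 0.0, -94.1]
force: [-0.0, 1.0, -1.0]
opening: 0.0157
```

```bash
python3 - <<'E'
from h import *
go([.5105,.3305,.0076],-94)
E
```

```text
pos [0.5098 0.3289 0.0207] rpy [-1.7994e+02  4.0000e-02 -9.4060e+01] F [-0.  1. -1.] open 0.0157
shift units [ 0.0027  0.0064 -0.0524] turn units [-9.0e-05  1.6e-04  1.8e-04] deg [-0.03  0.06  0.06]
```

Call:
{"name": "send_rows", "arguments": {
  "commands": [
    [1,[0.002,0.006,-0.02],[0,0,0]],
    [1,[0,0,-0.02],[0,0,0]],
    [1,[0,0,-0.008],[0,0,0]],
    [1,[0,0,0],[0,0,0]]
  ]
}}

```text
clock: 33.5
tool_pos: [0.5093, 0.3293, 0.0088]
orientation: [-180.0, 0.0, -94.2]
force: [-0.2, -0.3, -0.8]
opening: 0.0159
```

Call:
{"name": "send_rows", "arguments": {
  "commands": [
    [1,[0,0,-0.006],[0,0,0]],
    [1,[0,0,-0.004],[0,0,0]],
    [1,[0,0,0],[0,0,0]]
  ]
}}

```text
clock: 33.8
tool_pos: [0.5089, 0.3297, 0.0079]
orientation: [-179.9, 0.1, -94.0]
force: [-0.2, 0.7, -1.4]
opening: 0.0158
```

Call:
{"name": "send_rows", "arguments": {
  "commands": [
    [1,[0,0,-0.006],[0,0,0]],
    [0.5,[0,0,0],[0,0,0]],
    [0.5,[0,0,0],[0,0,0]],
    [0.5,[0,0,0],[0,0,0]],
    [0.5,[0,0,0],[0,0,0]],
    [0.5,[0,0,0],[0,0,0]]
  ]
}}

```text
clock: 34.4
tool_pos: [0.509, 0.3307, 0.0076]
orientation: [-179.8, 0.1, -93.9]
force: [-0.2, -1.2, 0.8]
opening: 0.043
```

Call:
{"name": "send_rows", "arguments": {
  "commands": [
    [0.5,[0,0,0.1],[0,0,0]],
    [0.5,[0,0,0.1],[0,0,0]],
    [1,[-0.08,0,0.14],[0,0,0]],
    [1,[0,0,0.16],[0,0,0]],
    [1,[0,0,0.16],[0,0,0]],
    [1,[0,0,0.08],[0,0,0]],
    [1,[0,0,0],[0,0,0]]
  ]
}}

```text
clock: 35.1
tool_pos: [0.4864, 0.3282, 0.1974]
orientation: [-180.0, -0.1, -94.0]
force: [-0.0, 0.6, -0.7]
opening: 0.0098
```

```bash
python3 - <<'E'
from h import *
go([.594,.3248,.14],-94)
s=snap('wrist','w24.png');np.savez('pics/w24.npz',**s)
E
```

```text
pos [0.4864 0.3282 0.1974] rpy [-1.7999e+02 -1.2000e-01 -9.3980e+01] F [-0.   0.6 -0.7] open 0.0098
shift units [ 0.4304 -0.0136 -0.2295] turn units [ 3.3e-04 -0.0e+00 -5.0e-05] deg [ 0.12 -0.   -0.02]
```

View pics/w24.png

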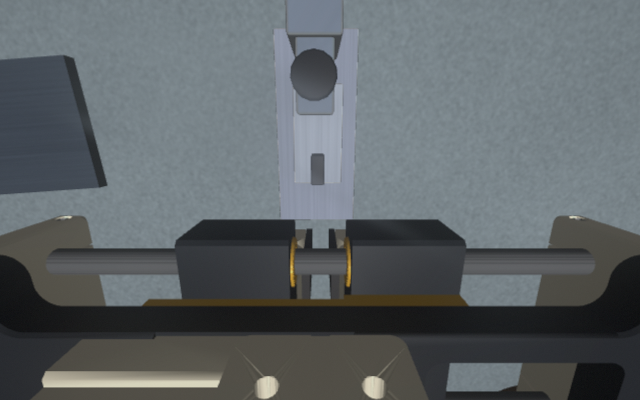

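Call:
{"name": "send_rows", "arguments": {
  "commands": [
    [1,[0.107,-0.003,0],[0.0003,0,0]],
    [1,[0.107,-0.003,0],[0,0,0]],
    [1,[0.107,-0.003,0],[0,0,0]],
    [1,[0.107,-0.003,0],[0,0,0]],
    [1,[0,0,-0.06],[0,0,0]],
    [1,[0,0,-0.06],[0,0,0]],
    [1,[0,0,-0.06],[0,0,0]],
    [1,[0,0,0],[0,0,0]]
  ]
}}

```text
clock: 35.95
tool_pos: [0.5929, 0.3211, 0.1364]
orientation: [179.2, -0.6, -94.1]
force: [0.8, -0.5, -0.2]
opening: 0.0006
```

```bash
python3 - <<'E'
from h import *
go([.594,.3245,.12],-94)
E
```

```text
pos [0.5929 0.3211 0.1364] rpy [179.21  -0.61 -94.07] F [ 0.8 -0.5 -0.2] open 0.0006
shift units [ 0.0045  0.0135 -0.0657] turn units [ 0.00152 -0.00231  0.0002 ] deg [ 0.55 -0.83  0.07]
```

Call:
{"name": "send_rows", "arguments": {
  "commands": [
    [1,[0.004,0.013,0],[0.0015,-0.0023,0]],
    [1,[0,0,-0.03],[0,0,0]],
    [1,[0,0,-0.03],[0,0,0]],
    [1,[0,0,0],[0,0,0]]
  ]
}}

```text
clock: 36.35
tool_pos: [0.5942, 0.3246, 0.1208]
orientation: [-179.9, 0.0, -94.0]
force: [-1.8, -1.1, 3.2]
opening: 0.0008
```

Call:
{"name": "send_rows", "arguments": {
  "commands": [
    [1,[0,0,-0.03],[0,0,0]],
    [1,[0,0,-0.025],[0,0,0]],
    [1,[0,0,-0.004],[0,0,0]]
  ]
}}

```text
clock: 36.65
tool_pos: [0.5948, 0.3249, 0.1076]
orientation: [-179.8, 0.1, -94.0]
force: [-1.0, -0.1, 5.0]
opening: 0.0005
```

Call:
{"name": "send_rows", "arguments": {
  "commands": [
    [1,[0,0,-0.007],[0,0,0]],
    [1,[0,0,-0.007],[0,0,0]],
    [1,[0,0,-0.005],[0,0,0]]
  ]
}}

```text
clock: 36.95
tool_pos: [0.5949, 0.325, 0.1052]
orientation: [-179.7, 0.1, -94.0]
force: [-6.6, -2.1, 13.7]
opening: 0.0005
```

Call:
{"name": "send_rows", "arguments": {
  "commands": [
    [1,[0,0,-0.004],[0,0,0]],
    [1,[0,0,-0.004],[0,0,0]],
    [1,[0,0,-0.004],[0,0,0]],
    [1,[0,0,-0.004],[0,0,0]]
  ]
}}

```text
clock: 37.35
tool_pos: [0.5949, 0.325, 0.1052]
orientation: [-179.6, 0.2, -93.9]
force: [-3.2, -0.9, 9.2]
opening: 0.0008
```

Call:
{"name": "send_rows", "arguments": {
  "commands": [
    [1,[0,0,-0.004],[0,0,0]],
    [1,[0,0,-0.004],[0,0,0]],
    [1,[0,0,-0.004],[0,0,0]],
    [1,[0,0,-0.004],[0,0,0]],
    [1,[0,0,-0.004],[0,0,0]],
    [1,[0,0,-0.004],[0,0,0]]
  ]
}}

```text
clock: 37.95
tool_pos: [0.595, 0.325, 0.1052]
orientation: [-179.4, 0.3, -93.8]
force: [-4.4, -1.9, 8.5]
opening: 0.0004
```

Call:
{"name": "send_rows", "arguments": {
  "commands": [
    [1,[0,0,-0.004],[0,0,0]],
    [1,[0,0,-0.004],[0,0,0]],
    [1,[0,0,-0.004],[0,0,0]],
    [1,[0,0,-0.004],[0,0,0]],
    [1,[0,0,-0.004],[0,0,0]],
    [1,[0,0,-0.004],[0,0,0]]
  ]
}}

```text
clock: 38.55
tool_pos: [0.5951, 0.3251, 0.1052]
orientation: [-179.3, 0.3, -93.8]
force: [-3.3, -1.5, 8.6]
opening: 0.0007
```

Call:
{"name": "send_rows", "arguments": {
  "commands": [
    [1,[-0.004,-0.002,0.04],[0,0,0]],
    [1,[0,0,0.06],[0,0,0]],
    [1,[0,0,0.08],[0,0,0]],
    [1,[0,0,0.12],[0,0,0]],
    [0.5,[-0.1,0.005,0.05],[0,0,0]],
    [0.5,[-0.12,0.01,0],[0,0,0]],
    [0.5,[-0.12,0.01,0],[0,0,0]],
    [0.5,[-0.08,0,-0.02],[0,0,0]],
    [0.5,[0,0,0],[0,0,0]]
  ]
}}

```text
clock: 39.45
tool_pos: [0.486, 0.3312, 0.1968]
orientation: [-179.2, 0.6, -93.9]
force: [0.4, 0.7, 1.2]
opening: 0.0348
```

```bash
python3 - <<'E'
from h import *
go([.509,.3307,.0076],-94)
s=snap('wrist','w25.png');np.savez('pics/w25.npz',**s)
E
```

```text
pos [0.486  0.3312 0.1968] rpy [-179.23    0.58  -93.89] F [0.4 0.7 1.2] open 0.0348
shift units [ 0.0919 -0.002  -0.7568] turn units [-0.00145  0.00225 -0.00029] deg [-0.52  0.81 -0.11]
```

View pics/w25.png

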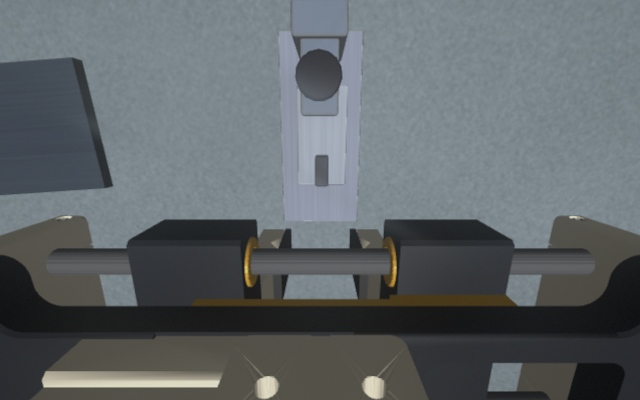

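Call:
{"name": "send_rows", "arguments": {
  "commands": [
    [0.5,[0,0,-0.16],[-0.0014,0.0022,0]],
    [0.5,[0,0,-0.16],[0,0,0]],
    [0.5,[0.03,0,-0.14],[0,0,0]],
    [0.5,[0.03,0,-0.1],[0,0,0]],
    [0.5,[0,0,-0.06],[0,0,0]],
    [0.5,[0,0,0],[0,0,0]]
  ]
}}

```text
clock: 40.1
tool_pos: [0.5077, 0.3335, 0.0417]
orientation: [-179.7, 0.4, -93.9]
force: [0.4, 0.7, 0.2]
opening: 0.0441
```

```bash
python3 - <<'E'
from h import *
go([.508,.3309,.0055],-94)
E
```

```text
pos [0.5077 0.3335 0.0417] rpy [-179.67    0.36  -93.91] F [0.4 0.7 0.2] open 0.0441
shift units [ 0.0012 -0.0103 -0.1447] turn units [-0.00093  0.00099 -0.00026] deg [-0.33  0.36 -0.09]
```

Call:
{"name": "send_rows", "arguments": {
  "commands": [
    [0.5,[0.001,-0.01,-0.05],[-0.0009,0.001,0]],
    [0.5,[0,0,-0.05],[0,0,0]],
    [0.5,[0,0,-0.03],[0,0,0]],
    [0.5,[0,0,0],[0,0,0]]
  ]
}}

```text
clock: 40.5
tool_pos: [0.5102, 0.3318, 0.0087]
orientation: [-179.9, 0.1, -93.9]
force: [-1.2, -0.4, -0.1]
opening: 0.0438
```

```bash
python3 - <<'E'
from h import *
go([.508,.3309,.0055],-94)
E
```

```text
pos [0.5102 0.3318 0.0087] rpy [-1.7992e+02  1.0000e-01 -9.3930e+01] F [-1.2 -0.4 -0.1] open 0.0438
shift units [-0.0087 -0.0036 -0.013 ] turn units [-0.00025  0.00024 -0.00018] deg [-0.09  0.09 -0.07]
```

Call:
{"name": "send_rows", "arguments": {
  "commands": [
    [0.5,[-0.009,-0.003,-0.014],[0,0,0]],
    [0.8,[0,0,0],[0,0,0]],
    [1,[0,0,0],[0,0,0]],
    [1,[0,0,0],[0,0,0]],
    [1,[0,0,0],[0,0,0]],
    [1,[0,0,0],[0,0,0]],
    [1,[0,0,0],[0,0,0]]
  ]
}}

```text
clock: 41.2
tool_pos: [0.5082, 0.3321, 0.0071]
orientation: [-179.8, 0.2, -93.9]
force: [0.4, -1.4, -2.2]
opening: 0.0157
```

Call:
{"name": "send_rows", "arguments": {
  "commands": [
    [1,[0,0,0.03],[0,0,0]],
    [1,[0,0,0.01],[0,0,0]],
    [1,[-0.1,0.006,0],[0,0,0]],
    [1,[-0.13,0.008,0],[0,0,0]],
    [1,[-0.13,0.008,0.03],[0,0,0]],
    [1,[0,0,0.12],[0,0,0]],
    [1,[0,0,0.12],[0,0,0]],
    [1,[0,0,0],[0,0,0]]
  ]
}}

```text
clock: 42.0
tool_pos: [0.4149, 0.3367, 0.0881]
orientation: [-179.8, 0.2, -93.9]
force: [0.5, 1.4, -1.1]
opening: 0.0161
```

```bash
python3 - <<'E'
from h import *
# slot +76: front at rack x=-25 -> rib -125
th=np.radians(-6.1);O=np.array([.6375,-.288]);ex=np.array([np.cos(th),np.sin(th)]);ey=np.array([-np.sin(th),np.cos(th)])
for x in(-125,-40): print(O+x/1e3*ex+.076*ey)
p=O-.125*ex+.076*ey
go([*p,.085],-96)
E
```

```text
[ 0.52128383 -0.19914731]
[ 0.60580255 -0.20817975]
pos [0.4149 0.3367 0.0881] rpy [-179.83    0.18  -93.93] F [ 0.5  1.4 -1.1] open 0.0161
shift units [ 0.4257 -2.1436 -0.0123] turn units [-0.00046  0.00052 -0.00576] deg [-0.16  0.19 -2.07]
```

Call:
{"name": "send_rows", "arguments": {
  "commands": [
    [1,[0.03,-0.17,0],[0,0,-0.0005]],
    [1,[0.03,-0.17,0],[0,0,-0.0005]],
    [1,[0.03,-0.17,0],[0,0,-0.0005]],
    [1,[0.03,-0.17,0],[0,0,-0.0005]],
    [1,[0.03,-0.17,0],[0,0,-0.0005]],
    [1,[0.03,-0.17,0],[0,0,-0.0005]],
    [1,[0.03,-0.17,0],[0,0,-0.0005]],
    [1,[0.03,-0.17,0],[0,0,-0.0005]],
    [1,[0.03,-0.17,0],[0,0,-0.0005]],
    [1,[0.03,-0.17,0],[0,0,-0.0005]],
    [1,[0.03,-0.17,0],[0,0,-0.0005]],
    [1,[0,0,0],[0,0,0]]
  ]
}}

```text
clock: 43.2
tool_pos: [0.4977, -0.1464, 0.0898]
orientation: [-179.5, 0.6, -95.7]
force: [-1.2, 1.6, -2.2]
opening: 0.0158
```

```bash
python3 - <<'E'
from h import *
go([.521,-.199,.04],-96)
E
```

```text
pos [ 0.4977 -0.1464  0.0898] rpy [-179.48    0.59  -95.74] F [-1.2  1.6 -2.2] open 0.0158
shift units [ 0.0931 -0.2104 -0.1994] turn units [-0.00149  0.00162 -0.00073] deg [-0.54  0.58 -0.26]
```

Call:
{"name": "send_rows", "arguments": {
  "commands": [
    [1,[0.04,-0.1,-0.05],[-0.0015,0.0016,-0.0007]],
    [1,[0.03,-0.1,-0.07],[0,0,0]],
    [1,[0,0,-0.07],[0,0,0]],
    [1,[0,0,-0.07],[0,0,0]],
    [1,[0,0,0],[0,0,0]]
  ]
}}

```text
clock: 43.7
tool_pos: [0.5153, -0.2005, 0.0223]
orientation: [-179.9, 0.0, -96.3]
force: [-0.8, 0.7, -1.9]
opening: 0.0158
```

```bash
python3 - <<'E'
from h import *
go([.521,-.199,.0125],-96)
s=snap('wrist','w26.png');np.savez('pics/w26.npz',**s)
cv2.imwrite('pics/w26c.png',cv2.resize(s['color'][0:200,200:440],None,fx=3,fy=3,interpolation=cv2.INTER_CUBIC))
E
```

```text
pos [ 0.5153 -0.2005  0.0223] rpy [-1.7995e+02  2.0000e-02 -9.6330e+01] F [-0.8  0.7 -1.9] open 0.0158
shift units [ 0.0229  0.0059 -0.039 ] turn units [-3.0e-05  1.5e-04  9.3e-04] deg [-0.01  0.06  0.33]
```

View pics/w26c.png

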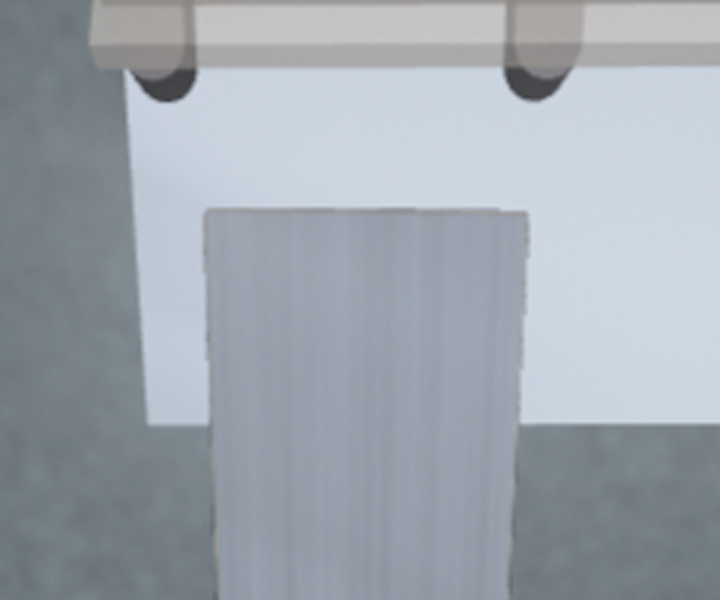

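```bash
python3 - <<'E'
from meas import *
m('w26.npz',(200,0),3,(166,102),(535,101),(206,210),(527,212),.0373,1,(148,425),(720,424))
E
```

```text
noses [ 0.64318138 -0.1726713 ] [ 0.63479812 -0.24915058] 0.07693737932492446 -6.255492430537856
front [ 0.61562598 -0.18207514] [ 0.60877115 -0.24027841] 0.05860554869408693 -6.717006092926042
front rel nose-mid: x -26.6 mm  y(rack) -3.1 mm
apron ang -6.277990153469062
```

Call:
{"name": "send_rows", "arguments": {
  "commands": [
    [1,[0.01,0.01,-0.03],[0,0,0.0009]],
    [1,[0,0,-0.02],[0,0,0]],
    [1,[0,0,0],[0,0,0]]
  ]
}}

```text
clock: 44.05
tool_pos: [0.5205, -0.1971, 0.0123]
orientation: [-179.7, 0.0, -95.9]
force: [-0.2, 0.1, -0.9]
opening: 0.0155
```

```bash
python3 - <<'E'
from h import *
go([.521,-.199,.004],-96.1)
s=snap('wrist','w27.png');np.savez('pics/w27.npz',**s)
cv2.imwrite('pics/w27c.png',cv2.resize(s['color'][0:200,200:440],None,fx=3,fy=3,interpolation=cv2.INTER_CUBIC))
E
```

```text
pos [ 0.5205 -0.1971  0.0123] rpy [-1.7966e+02  1.0000e-02 -9.5850e+01] F [-0.2  0.1 -0.9] open 0.0155
shift units [ 0.0021 -0.0078 -0.0333] turn units [ 8.0e-05  9.3e-04 -6.8e-04] deg [ 0.03  0.33 -0.25]
```

View pics/w27c.png

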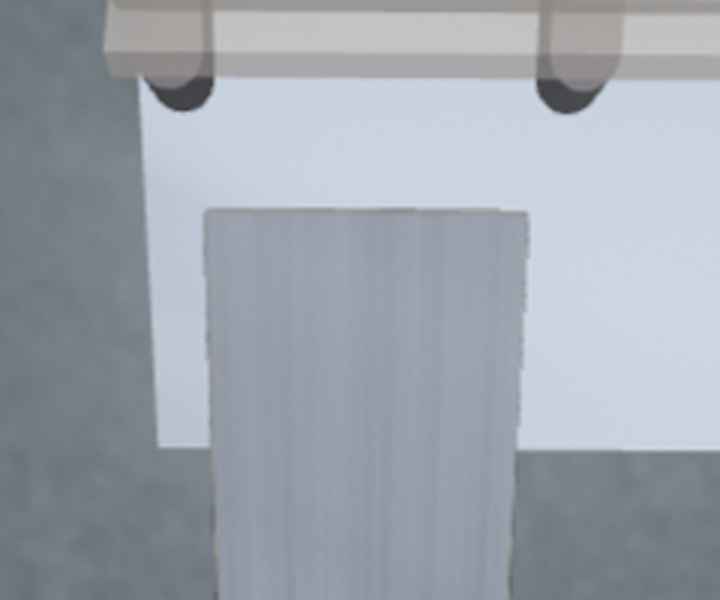

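```bash
python3 - <<'E'
from meas import *
m('w27.npz',(200,0),3,(183,112),(568,114),(206,210),(527,212),.0273,1,(159,448),(720,451))
E
```

```text
noses [ 0.64307375 -0.17291709] [ 0.63482345 -0.24913876] 0.07666688175688535 -6.17769612103578
front [ 0.62069444 -0.17771388] [ 0.61430824 -0.23616449] 0.058798450854558114 -6.2352839603933035
front rel nose-mid: x -21.8 mm  y(rack) 1.8 mm
apron ang -6.196990562839318
```

Call:
{"name": "send_rows", "arguments": {
  "commands": [
    [1,[0.01,-0.008,-0.016],[0,0.0009,0]],
    [1,[0,0,-0.014],[0,0,0]],
    [1,[0,0,0],[0,0,0]]
  ]
}}

```text
clock: 44.4
tool_pos: [0.5243, -0.199, 0.0057]
orientation: [-179.9, -0.0, -95.8]
force: [-0.9, 0.1, -0.9]
opening: 0.0158
```

```bash
python3 - <<'E'
from h import *
go([.521,-.199,.004],-95.8)
s=snap('wrist','w28.png');np.savez('pics/w28.npz',**s)
cv2.imwrite('pics/w28c.png',cv2.resize(s['color'][0:200,200:440],None,fx=3,fy=3,interpolation=cv2.INTER_CUBIC))
E
```

```text
pos [ 0.5243 -0.199   0.0057] rpy [-1.7987e+02 -3.0000e-02 -9.5810e+01] F [-0.9  0.1 -0.9] open 0.0158
shift units [-0.0133 -0.0001 -0.0069] turn units [1.1e-04 3.6e-04 2.0e-05] deg [0.04 0.13 0.01]
```

View pics/w28c.png

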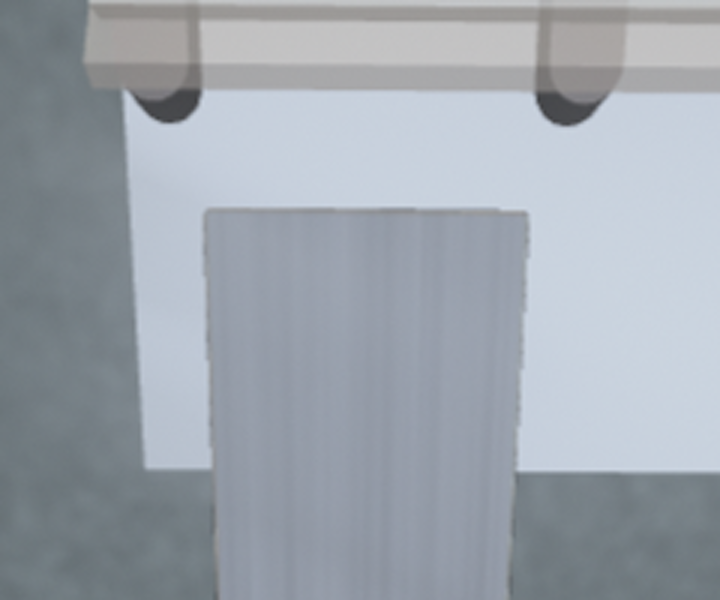

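```bash
python3 - <<'E'
from meas import *
m('w28.npz',(200,0),3,(170,123),(567,126),(206,210),(527,212),.0207,1,(144,469),(720,472))
E
```

```text
noses [ 0.64312271 -0.17311055] [ 0.63482461 -0.24897048] 0.07631243423957342 -6.242601216281514
front [ 0.62452422 -0.17962442] [ 0.61820599 -0.23796436] 0.05868107518384593 -6.181060229205926
front rel nose-mid: x -17.7 mm  y(rack) 0.4 mm
apron ang -6.145455560516993
```

Aligned to 0.4 mm; insert.

Call:
{"name": "send_rows", "arguments": {
  "commands": [
    [1,[0.03,-0.004,-0.006],[0,0,0]],
    [1,[0.03,-0.004,-0.002],[0,0,0]],
    [1,[0.015,-0.002,0],[0,0,0]]
  ]
}}

```text
clock: 44.75
tool_pos: [0.5447, -0.2019, 0.0041]
orientation: [-179.8, -0.0, -95.8]
force: [-0.0, 0.6, -0.7]
opening: 0.0157
```

```bash
python3 - <<'E'
from h import *
go([.6056,-.2082,.0035],-95.8)
s=snap('wrist','w29.png');np.savez('pics/w29.npz',**s)
cv2.imwrite('pics/w29c.png',cv2.resize(s['color'][0:200,200:440],None,fx=3,fy=3,interpolation=cv2.INTER_CUBIC))
E
```

```text
pos [ 0.5447 -0.2019  0.0041] rpy [-1.7982e+02 -4.0000e-02 -9.5800e+01] F [-0.   0.6 -0.7] open 0.0157
shift units [ 0.2437 -0.0254 -0.0025] turn units [ 1.5e-04  4.8e-04 -1.0e-05] deg [ 0.05  0.17 -0.  ]
```

View pics/w29c.png

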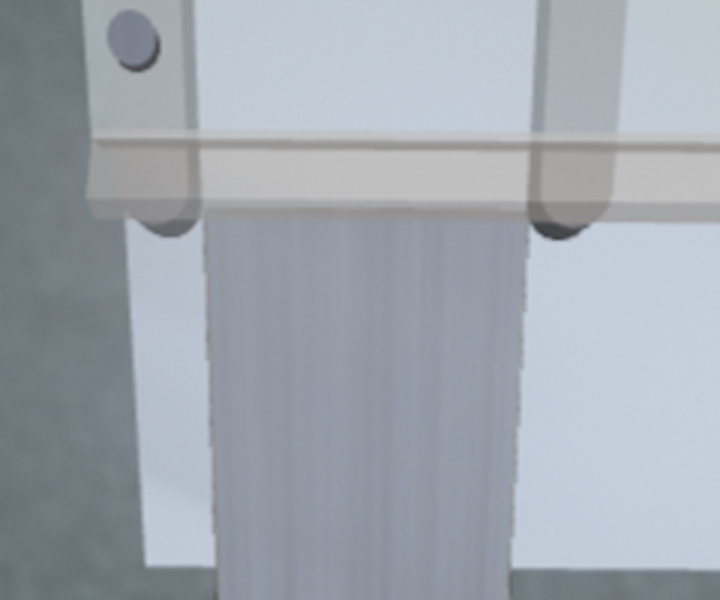

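Call:
{"name": "send_rows", "arguments": {
  "commands": [
    [1,[0.02,-0.002,-0.002],[0,0.0004,0]],
    [1,[0.02,-0.002,0],[0,0,0]],
    [1,[0.02,-0.002,0],[0,0,0]],
    [1,[0.02,-0.002,0],[0,0,0]]
  ]
}}

```text
clock: 45.2
tool_pos: [0.5665, -0.2041, 0.0035]
orientation: [-180.0, -0.1, -95.8]
force: [-1.0, 0.2, -1.2]
opening: 0.0156
```

Call:
{"name": "send_rows", "arguments": {
  "commands": [
    [1,[0.024,-0.0025,0],[0,0,0]],
    [1,[0.024,-0.0025,0],[0,0,0]],
    [1,[0.024,-0.0025,0],[0,0,0]]
  ]
}}

```text
clock: 45.5
tool_pos: [0.586, -0.2061, 0.0035]
orientation: [-180.0, -0.1, -95.8]
force: [0.4, -0.5, -0.3]
opening: 0.0158
```

```bash
python3 - <<'E'
from h import *
go([.6056,-.2082,.0035],-95.8)
s=snap('wrist','w30.png');np.savez('pics/w30.npz',**s)
cv2.imwrite('pics/w30c.png',cv2.resize(s['color'][0:240,200:440],None,fx=3,fy=2.5,interpolation=cv2.INTER_CUBIC))
E
```

```text
pos [ 0.586  -0.2061  0.0035] rpy [-1.7999e+02 -6.0000e-02 -9.5800e+01] F [ 0.4 -0.5 -0.3] open 0.0158
shift units [ 0.0784 -0.0083  0.    ] turn units [ 1.6e-04  1.0e-05 -0.0e+00] deg [ 0.06  0.   -0.  ]
```

View pics/w30c.png

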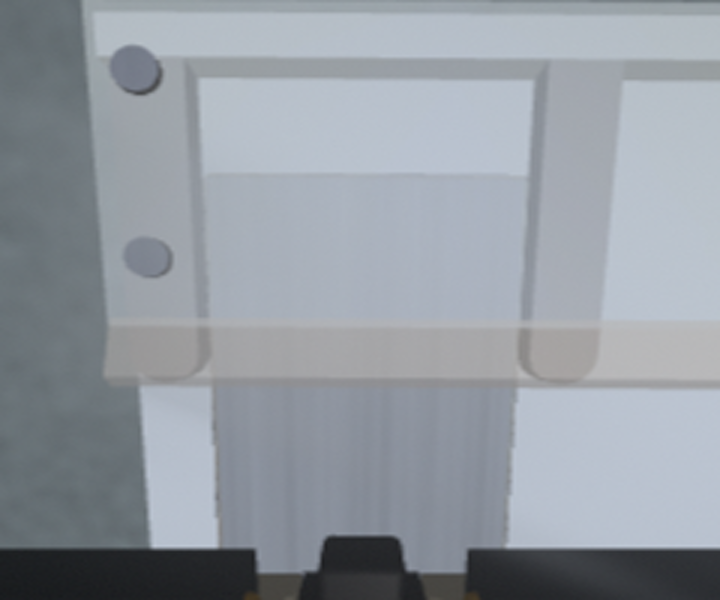

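Call:
{"name": "send_rows", "arguments": {
  "commands": [
    [1,[0.02,-0.002,0],[0,0,0]],
    [1,[0.02,-0.002,0],[0,0,0]],
    [1,[0.02,-0.002,0],[0,0,0]]
  ]
}}

```text
clock: 45.85
tool_pos: [0.6028, -0.2078, 0.0034]
orientation: [-180.0, -0.1, -95.8]
force: [0.2, 0.3, -0.5]
opening: 0.0158
```

Call:
{"name": "send_rows", "arguments": {
  "commands": [
    [1,[0.01,-0.001,0],[0,0,0]],
    [1,[0.008,-0.001,0],[0,0,0]]
  ]
}}

```text
clock: 46.05
tool_pos: [0.6071, -0.2084, 0.0032]
orientation: [179.9, -0.1, -95.8]
force: [-5.7, 0.5, 2.7]
opening: 0.0155
```

Call:
{"name": "send_rows", "arguments": {
  "commands": [
    [1,[0.008,-0.001,0],[0,0,0]]
  ]
}}

```text
clock: 46.15
tool_pos: [0.607, -0.2085, 0.0029]
orientation: [179.7, -0.1, -95.8]
force: [-8.3, 4.1, 7.4]
opening: 0.0155
```

Call:
{"name": "send_rows", "arguments": {
  "commands": [
    [0.5,[0.002,0,0],[0,0,0]],
    [0.5,[0,0,0],[0,0,0]],
    [0.5,[0,0,0],[0,0,0]],
    [0.5,[0,0,0],[0,0,0]],
    [0.5,[0,0,0],[0,0,0]]
  ]
}}

```text
clock: 46.65
tool_pos: [0.6089, -0.2087, 0.0038]
orientation: [179.8, -0.1, -95.8]
force: [0.2, 0.5, 0.2]
opening: 0.0431
```

```bash
python3 - <<'E'
from h import *
s=snap('wrist','w31.png')
cv2.imwrite('pics/w31c.png',cv2.resize(s['color'][0:240,200:440],None,fx=3,fy=2.5,interpolation=cv2.INTER_CUBIC))
E
```

```text
(no output)
```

View pics/w31c.png

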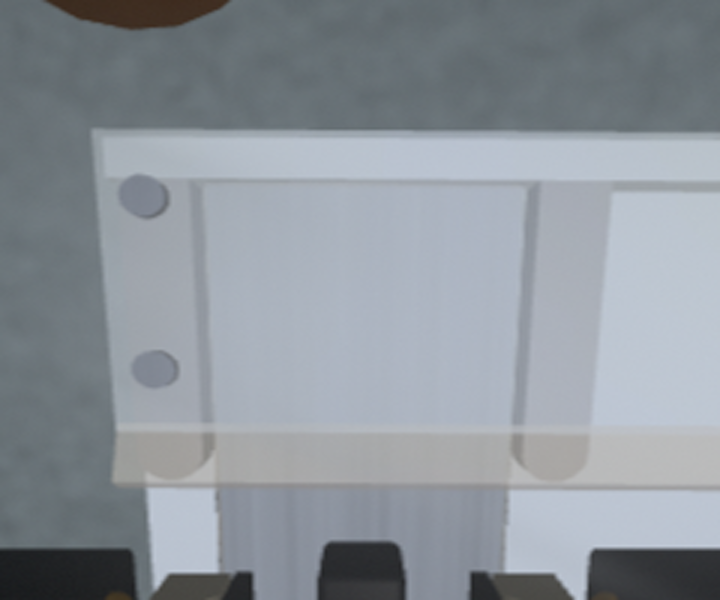

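Home. Retreat and check everything, including the other panel (it could have been knocked).

Call:
{"name": "send_rows", "arguments": {
  "commands": [
    [0.5,[0,0,0.15],[0,0,0]],
    [0.5,[0,0,0.16],[0,0,0]],
    [0.5,[0,0,0.16],[0,0,0]],
    [0.5,[-0.12,0,0.16],[0,0,0]],
    [0.5,[-0.15,-0.12,0.05],[0,0,0]],
    [0.5,[-0.15,-0.12,0],[0,0,0]],
    [0.5,[-0.1,-0.1,0],[0,0,0]],
    [0.5,[0,0,0],[0,0,0]]
  ]
}}

```text
clock: 47.5
tool_pos: [0.4746, -0.2952, 0.1794]
orientation: [179.9, -0.2, -95.6]
force: [0.8, 0.0, 1.0]
opening: 0.0435
```

```bash
python3 - <<'E'
from h import *
go([.6056,-.2082,.0035],-95.8)
s=snap('wrist','w32.png');np.savez('pics/w32.npz',**s)
t=snap('top','t32.png');np.savez('pics/t32.npz',**t)
E
```

```text
pos [ 0.4746 -0.2952  0.1794] rpy [179.92  -0.21 -95.6 ] F [0.8 0.  1. ] open 0.0435
shift units [ 0.5238  0.3478 -0.7035] turn units [ 0.00055 -0.00029 -0.00057] deg [ 0.2 -0.1 -0.2]
```

View pics/w32.png

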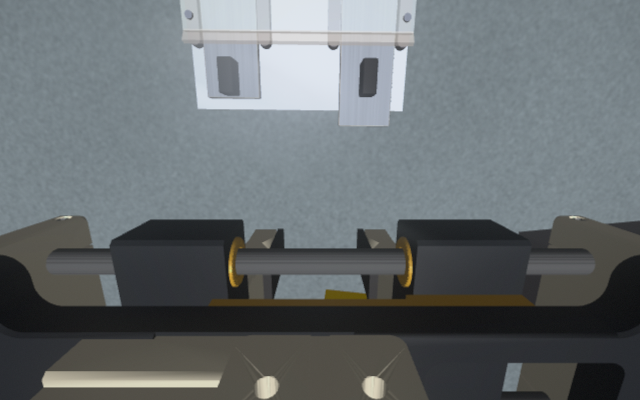

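View pics/t32.png

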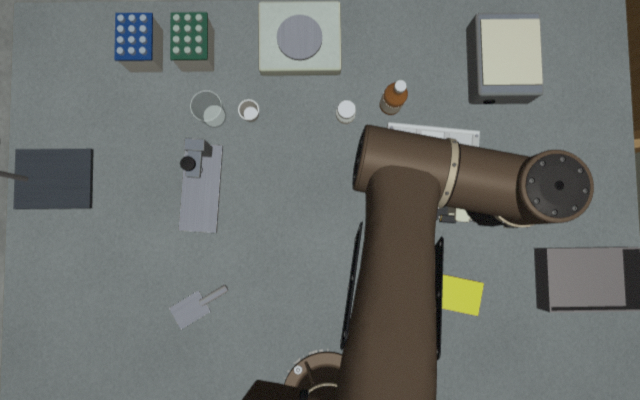

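```bash
python3 - <<'E'
from h import *
s=dict(np.load('pics/w32.npz'))
cv2.imwrite('pics/w32c.png',cv2.resize(s['color'][0:140,170:430],None,fx=3,fy=3,interpolation=cv2.INTER_CUBIC))
E
```

```text
(no output)
```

View pics/w32c.png

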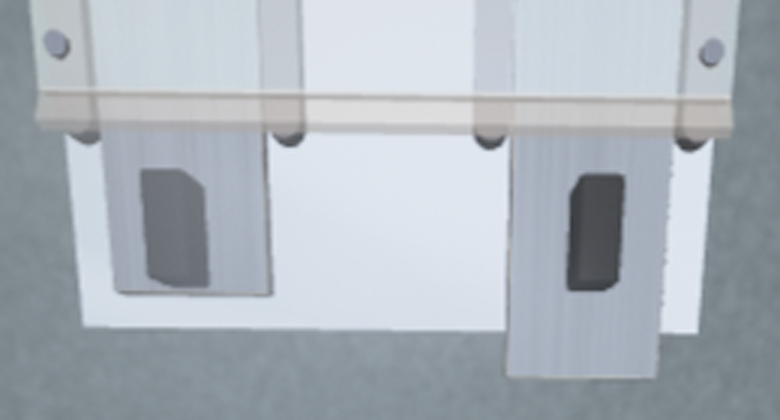

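```bash
python3 - <<'E'
from h import *
s=dict(np.load('pics/w32.npz'))
f=lambda p,z:cp(s,(170,0),3,p,z)[:2]
A=f((84,326),.008);B=f((698,333),.008); ey=(A-B)/np.hypot(*(A-B)); ex=np.array([ey[1],-ey[0]])
O=(A+B)/2+.072*ex; print('rack yaw',np.degrees(np.arctan2(ex[1],ex[0])),O)
def rel(n,pts):
  P=[f(p,.018) for p in pts]; print(n,[((p-O)@ex*1e3).round(1) for p in P],[((p-O)@ey*1e3).round(1) for p in P])
rel('short rear (exp -60)',[(118,291),(271,293)])
rel('mid rear (exp -90)',[(508,376),(656,378)])
E
```

```text
rack yaw -6.2519549009122475 [ 0.6371251  -0.28738145]
short rear (exp -60) [np.float64(-59.7), np.float64(-59.8)] [np.float64(104.4), np.float64(45.6)]
mid rear (exp -90) [np.float64(-89.6), np.float64(-89.7)] [np.float64(-46.4), np.float64(-104.9)]
```

```bash
python3 -c "
from h import *
print(order.close_job())"
```

```text
the job is handed in; nothing more can be done
None
```

I gauged the two panels that were on the bench, the 150 mm one and then the 120 mm one, put both away in the rack, and handed the job in. The 180 mm panel was not in any picture. The hand-in reports no verdict, so what follows is my own checking.

- **Gauging:** I held the knob down on each panel for more than a second, then lifted. Both times the foot stopped at the same height, which matches a 10 mm panel. The wrist pictures show the knob back up after each press.
- **Rack:** The 150 mm panel is in the slot at y = -76 and the 120 mm panel is in the slot at y = +76. In the last picture their rear edges measured -89.6 and -59.7 mm from the slot mouths, against -90 and -60 when fully home. Both are square to their slots.
- **Bystanders:** All of them look unmoved in the last overhead picture.

**What went wrong or disagreed:**
- **Missed grasp:** The first grasp of the 150 mm panel closed above the rib, because the finger tips sit about 21 mm above the reported tool point. I lowered the arm and re-gripped, and the panel had not moved.
- **Force peak:** On the first press the wrist reading reached 42 N for about a tenth of a second, through the shut fingers on the knob, before I eased off. The limits are 40 N for the gripper's body and 120 N at the wrist.
- **Cameras:** The overhead and wrist cameras differed by 2 to 4 mm sideways, so I lined up each rack insertion from wrist pictures.

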